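# Case back into a tight row

## Robot

A 6-joint arm with a two-finger parallel gripper is mounted at the origin on the work surface. World frame = base frame: x ahead of the robot, y to its left, z up, the work surface at z = 0. Lengths are in m, angles in rad, forces in N, time in s.
With the tool pointing down it reaches from about 0.3 to 0.875 m from the base axis. Payload 6.4 kg.
Tool frame: the origin (TCP) lies midway between the tips of the shut fingers; the grasp point (between the pads) lies 19 mm behind it; z points along the fingers, y is the direction in which the jaws open and shut (so a half turn about z gives the same grasp; the last joint's range is limited). The gripper opens to 85 mm and grips with 20 to 120 N. Pads are 22 mm wide; open, the fingers measure 114 mm over their backs; the gripper's body (76 mm by 85 mm) begins 54 mm behind the grasp point. The pads swing forward as they close: fully open they stand 13 mm farther back than shut.
Start: joints at [1.112, 0.181, 1.607, -0, 1.354, -0.206], TCP at [0.144, 0.557, 0.231] pointing down, gripper open.
Joint ranges: [-2.99, 2.99], [-0.89, 2.07], [0.3, 2.58], [-1.14, 4.28], [0, 2.63], [-3.12, 3.12]. Speed limits (rad/s): [2.57, 2.57, 3.01, 3.14, 3.14, 3.14].

## Interface

Orientations are given as a unit quaternion [w, x, y, z].
In Python, from bench import ctrl gives the robot as it stands.
- The arm moves only by the tool apply_moves, never from a script. Its argument "plan" is a list of rows, each an object with "translation": the shift along the tool's x, y, z in m, a list of three; "angular": the turn, a rotation vector about the tool's x, y, z in rad, a list of three; "hand": the finger opening in m, from 0 to 0.0854. In form: [{"translation": [x, y, z], "angular": [rx, ry, rz], "hand": hand}, ...]. A call has 1 to 10 rows; each row shifts and turns the commanded pose from where the row before left it, along the tool's axes as they then stand; what a row does not reach is not made up. A row lasts 1/8 s, in which the tool goes at most 62.5 mm and 10.7 degrees, less where a joint would pass 70% of its speed; a pose out of reach is approached as far as the arm can. A call with a gripper value outside its range is refused whole. The fingers move at their own pace and stop on an object; the grip force is fixed at half the most. Time passes only in rows, so rows that do not move let the fingers close. It gives the time, the measured TCP pose, the force and the opening at its end, in the units of the state.
- ctrl.get_obs(): the state, without advancing time (a new reading comes with each control period).
- ctrl.camera(name): name is "scene" or "top"; returns a dict with "img" (480x640x3 uint8, red, green, blue), "K" (3x3 intrinsics, pixels), "eye" and "orientation" of the camera in the world. Camera axes: x right, y up, looking along -z (the intrinsics and any distortion apply to the point x, -y, -z); pixel columns grow to the right and rows downward; lengths in m; the calibration is good to about 2 mm. A picture is of the moment at which its call begins. There is no depth.
- ctrl.hand_in(): hands the job in, once; it reports no verdict.
The state is a dict: "time_s": time; "q": joint angles; "dq": joint speeds; "joint_efforts": joint torques, N m; "eef_pos": TCP position; "eef_rot": TCP orientation; "wrist_force": force on the tool from outside, world axes, zero at the start; "torque": the same for the moment, N m; "opening": opening from 0.0 (shut) to 1.0 (fully open).
Only numpy, scipy, OpenCV 4.12 (cv2) and the standard library are available. Lean on these libraries where they do the work, as an engineer would, in place of code of your own. Each camera call takes 0.05 s, during which the arm holds its last target.

## Task

Put the loose hardware case back into the rack, directly on the robot's left of the case with the round knob: slide the cases in the rack apart towards both ends to open a gap there, then lower the loose case into the gap until it stands upright and fully home on the rack's floor. Be gentle: only slide the row's cases, never lift or tip them, do not ram cases against the rack or its end plates, and leave everything else on the bench alone.

Things in the scene. Friction and masses are not known exactly. Their poses are not given: they have to be found in the camera images.
- loose_case_mid (a point): The loose case to put away, upright on the bench: grey steel case on its long edge, 130 (x) x 42 thick (y) x 60 mm high, 0.28-0.52 kg; black D-handle on top: bar 80 mm along x, 10 mm thick, 14 mm high, spanning 32 to 46 mm above this point, on two 12 mm posts at x +-34. Foot tapers in 1.5 mm on each side over the lowest 8 mm: enters a gap over 39 mm. Point: case's centre, 46 mm above its underside; z up.
- case_a_mid (a point): Bar-handled case in the rack, always the left-most of the row: grey steel case on its long edge, 130 (x) x 42 thick (y) x 60 mm high, 0.28-0.52 kg; black D-handle on top: bar 80 mm along x, 10 mm thick, 14 mm high, spanning 32 to 46 mm above this point, on two 12 mm posts at x +-34. Point: case's centre, 46 mm above its underside; z up.
- case_b_mid (a point): Bar-handled case in the rack, place in the row varies: grey steel case on its long edge, 130 (x) x 42 thick (y) x 60 mm high, 0.28-0.52 kg; black D-handle on top: bar 80 mm along x, 10 mm thick, 14 mm high, spanning 32 to 46 mm above this point, on two 12 mm posts at x +-34. Point: case's centre, 46 mm above its underside; z up.
- case_c_mid (a point): The knob case, in the rack, never left-most: grey steel case on its long edge, 130 (x) x 42 thick (y) x 60 mm high, 0.28-0.52 kg; on top one round upright black knob 16 mm across, from the lid (14 mm above this point) to 46 mm above it. Point: case's centre, 46 mm above its underside; z up.
- case_d_mid (a point): Bar-handled case in the rack, place in the row varies: grey steel case on its long edge, 130 (x) x 42 thick (y) x 60 mm high, 0.28-0.52 kg; black D-handle on top: bar 80 mm along x, 10 mm thick, 14 mm high, spanning 32 to 46 mm above this point, on two 12 mm posts at x +-34. Point: case's centre, 46 mm above its underside; z up.
- rack: Aluminium tray fixed to the bench, 146 (x) x 290 (y) x 26 mm high; origin under its centre, y along the row (+y to the robot's left). Upright sprung end plates (4 N/mm, 2 mm of give, then solid), tops 52 mm up, bound the row; 213 mm between them (five cases plus 3 mm). Tied as a pair, they are clamped up to 18 mm left or right of the tray's middle: not told, to be felt or seen.
- rack_floor (a point): Centre of the tray's slippery nylon floor, 8 mm above the bench, axes as the rack's; front and back walls 138 mm apart. The row starts face to face with room at both ends: slide both halves out to their end plates. A case slides at 0.5-1.3 N; over 35 N on rack or plates harms them, so stop at a rise of 5-10 N. Pushed high a case may lean; held by its handle it stays upright.
- spray_can: Bystander, to be left alone: closed metal can 60 mm across, 170 mm high; origin under its centre.
- jar: Bystander, to be left alone: glass jar 64 mm across, 80 mm high; origin under its centre.
- wrench: Bystander, to be left alone: steel wrench lying on the bench; origin under its middle, x along it.
- screwdriver: Bystander, to be left alone: screwdriver lying on the bench; origin under its middle, x along it.
- hammer: Bystander, to be left alone: hammer lying on the bench; origin under its middle, x along it.
- tape_measure: Bystander, to be left alone: black tape-measure housing 68 x 36 x 60 mm; origin under its centre.
Not all that is in view belongs to the job. What is shaped like the part that bears loose_case_mid but orange, pink or purple is not meant.

How it is judged:
By the outcome, as a careful person would: the job done as asked, in the order asked, and still so for the second after the job is handed in, with the robot touching nothing.
It also fails if it takes over 72 s, if anything falls off the work surface, if the arm or the gripper's body presses on something with over 40 N, if the wrist force passes 120 N, or if a joint passes its speed limit or range.

## Working session

There is one attempt and no reset: what is moved stays moved. The work goes in short steps, Python scripts to look and compute and a tool call to move; the robot and the scene stay as the last step left them, time stands still between calls to the robot, and variables do not carry over. Pictures are saved under pics/ and viewed, and the job is handed in when it is done.

Besides the shell and the picture viewer there is one more tool, called after ">>>" by a JSON object that holds its "name" and its "arguments". apply_moves: Moves the arm, as the interface text tells. Its arguments: {"type":"object","properties":{"plan":{"type":"array","items":{"type":"object","properties":{"translation":{"type":"array","items":{"type":"number"}},"angular":{"type":"array","items":{"type":"number"}},"hand":{"type":"number"}}}}},"required":["plan"]}

```bash
mkdir -p pics; ls; python3 - <<'E'
from bench import ctrl
import cv2
o=ctrl.get_obs(); print(o)
for n in("scene","top"):
    c=ctrl.camera(n); print(n,c["K"],c["eye"],c["orientation"],[k for k in c])
    cv2.imwrite(f"pics/{n}0.png",c["img"][...,::-1])
E
```

```text
pics
{'time_s': 0.0, 'q': array([ 1.11165711e+00,  1.81548709e-01,  1.60801529e+00, -1.84719265e-05,
        1.35380898e+00, -2.06311787e-01]), 'dq': array([ 0.00047069, -0.00016107, -0.00152754,  0.00053526, -0.0020302 ,
       -0.00067322]), 'joint_efforts': array([-1.73700504e-03, -4.44857597e+01, -3.51342416e+01, -4.08614887e-04,
        8.88254464e-03, -3.75359818e-06]), 'eef_pos': array([0.14357329, 0.55620774, 0.23037633]), 'eef_rot': array([-2.82222779e-04,  1.26075260e-01,  9.92020280e-01, -8.44289529e-04]), 'wrist_force': array([ 0.69570723,  0.006692  , -0.4334641 ]), 'torque': array([-0.0027655 ,  0.00417093,  0.0032651 ]), 'opening': 1.0023776551168952}
scene [[491.72589653   0.         320.45396293]
 [  0.         491.72589653 239.63535368]
 [  0.           0.           1.        ]] [ 1.53929190e+00 -9.49120173e-04  8.47237982e-01] [0.67185191 0.32244035 0.29054748 0.60019113] ['img', 'K', 'eye', 'orientation']
top [[589.55993985   0.         320.71032234]
 [  0.         589.55993985 242.82699633]
 [  0.           0.           1.        ]] [0.38500388 0.10341021 1.64156833] [-0.70012881 -0.03422888  0.04196586  0.7119599 ] ['img', 'K', 'eye', 'orientation']
```

View pics/scene0.png

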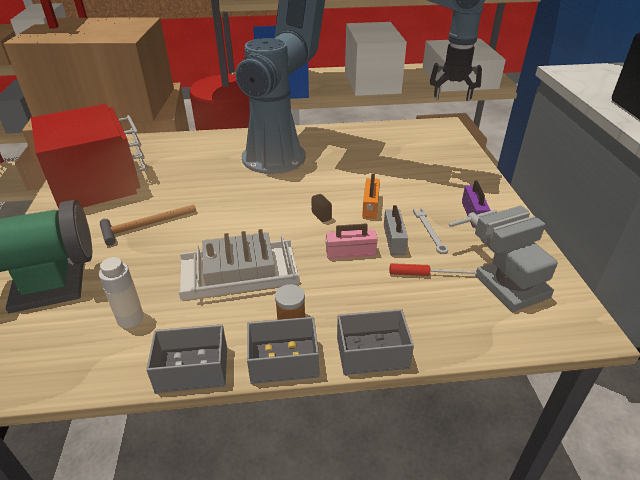

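View pics/top0.png

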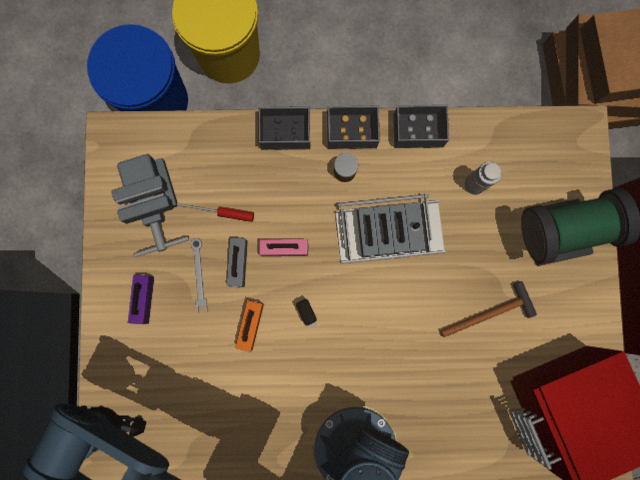

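The top view has +x up and +y to the left. The grey loose case is at about (237,262), and the rack at about (390,229). The knob case is right-most in the row, with its knob at about (416,226). I'll zoom in to measure.

```bash
cat > h.py <<'E'
import numpy as np, cv2
from scipy.spatial.transform import Rotation as R
from bench import ctrl
def rot(q): return R.from_quat([q[1],q[2],q[3],q[0]])
def ray(c,u,v):
    K=c["K"]; d=np.array([(u-K[0,2])/K[0,0],-(v-K[1,2])/K[1,1],-1.])
    return np.array(c["eye"]),rot(c["orientation"]).apply(d)
def onz(c,u,v,z):
    e,d=ray(c,u,v); return e+d*(z-e[2])/d[2]
def proj(c,p):
    x=rot(c["orientation"]).inv().apply(np.array(p)-c["eye"]); K=c["K"]
    return np.array([K[0,2]+K[0,0]*x[0]/-x[2],K[1,2]+K[1,1]*x[1]/x[2]])
E
python3 - <<'E'
from h import *
import pickle
cs={n:ctrl.camera(n) for n in("scene","top")}
pickle.dump(cs,open("c0.pkl","wb"))
t=cs["top"]["img"][...,::-1]; s=cs["scene"]["img"][...,::-1]
cv2.imwrite("pics/t_rack.png",cv2.resize(t[185:270,325:455],None,fx=6,fy=6,interpolation=cv2.INTER_CUBIC))
cv2.imwrite("pics/t_loose.png",cv2.resize(t[225:300,215:260],None,fx=8,fy=8,interpolation=cv2.INTER_CUBIC))
cv2.imwrite("pics/s_rack.png",cv2.resize(s[220:305,170:310],None,fx=5,fy=5,interpolation=cv2.INTER_CUBIC))
E
```

```text
(no output)
```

View pics/t_rack.png

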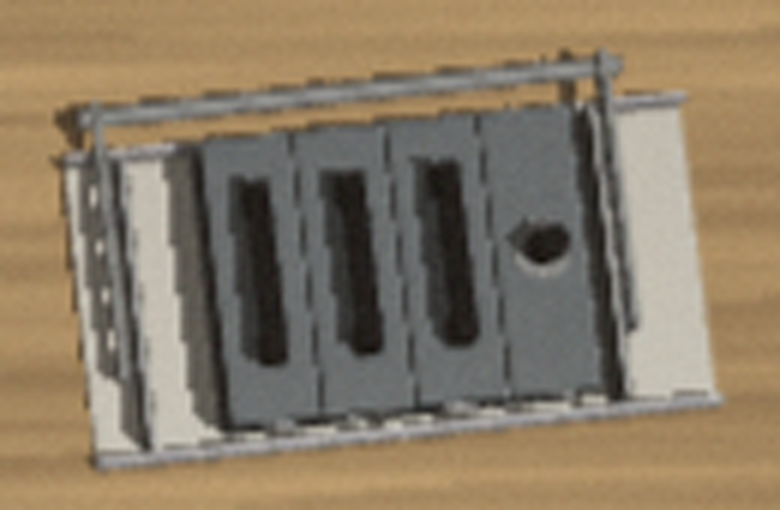

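View pics/t_loose.png

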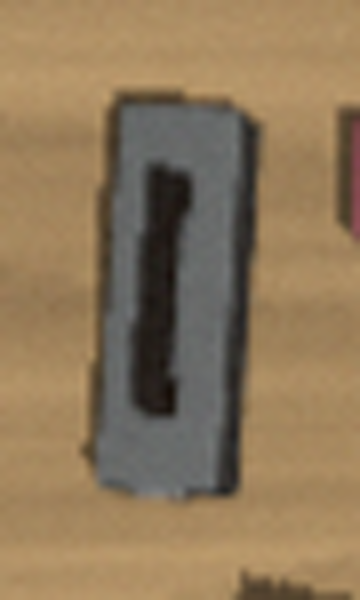

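View pics/s_rack.png

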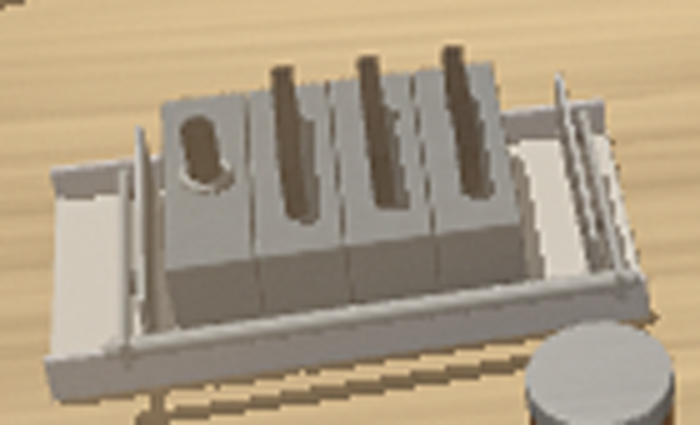

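```bash
python3 - <<'E'
from h import *
import pickle
cs=pickle.load(open("c0.pkl","rb")); t=cs["top"]; s=cs["scene"]
def T(x,y,f=6,u0=325,v0=185): return (x+.5)/f+u0-.5,(y+.5)/f+v0-.5
f=lambda a:np.round(a*1000,1)
print("case tops z=.068 corners (top cam)")
for n,p in dict(tlA=(200,143),tab=(292,133),tbc=(384,125),tcd=(476,116),trC=(576,107),blA=(230,428),bab=(322,418),bbc=(414,410),bcd=(507,398),brC=(605,390)).items():
    print(n,f(onz(t,*T(*p),.068)))
print("rack corners z=.026")
for n,p in dict(tl=(65,160),tr=(685,97),br=(717,400),bl=(97,465)).items(): print(n,f(onz(t,*T(*p),.026)))
print("plates top z=.052")
for n,p in dict(Lt=(95,110),Lb=(150,448),Rt=(604,60),Rb=(632,328)).items(): print(n,f(onz(t,*T(*p),.052)))
L=lambda x,y:T(x,y,8,215,225)
print("loose lid z=.06")
for n,p in dict(tl=(118,100),tr=(243,108),br=(222,492),bl=(98,485)).items(): print(n,f(onz(t,*L(*p),.06)))
for n,p in dict(h1=(170,172),h2=(155,408)).items(): print(n,f(onz(t,*L(*p),.092)))
# dark masks
img=t["img"]; g=img.max(2)
m=((g<62)).astype(np.uint8)
for (u0,v0,u1,v1,z) in ((360,205,425,250,.100),(225,240,248,280,.092)):
    sub=m[v0:v1,u0:u1]; nl,lab,st,ce=cv2.connectedComponentsWithStats(sub)
    for i in range(1,nl):
        if st[i,4]>15:
            pts=np.argwhere(lab==i)[:,::-1].astype(np.float32)+[u0,v0]
            P=np.array([onz(t,*q,z)[:2] for q in pts],np.float32)
            r=cv2.minAreaRect(P*1000); print("dark",st[i],np.round(r[0],1),np.round(r[1],1),round(r[2],1), pts.mean(0))
E
```

```text
case tops z=.068 corners (top cam)
tlA [647.1 -17.5  68. ]
tab [651.  -59.1  68. ]
tbc [ 654.  -100.8   68. ]
tcd [ 657.5 -142.4   68. ]
trC [ 660.9 -187.8   68. ]
blA [518.  -27.8  68. ]
bab [521.9 -69.1  68. ]
bbc [ 524.8 -110.4   68. ]
bcd [ 529.5 -152.2   68. ]
brC [ 532.4 -196.2   68. ]
rack corners z=.026
tl [647.1  41.9  26. ]
tr [ 672.2 -246.4   26. ]
br [ 530.8 -255.6   26. ]
bl [505.6  30.1  26. ]
plates top z=.052
Lt [665.7  28.7  52. ]
Lb [510.9   7.2  52. ]
Rt [ 685.3 -204.4   52. ]
Rb [ 561.9 -212.6   52. ]
loose lid z=.06
tl [575.7 330.8  60. ]
tr [572.3 288.7  60. ]
br [443.2 296.2  60. ]
bl [446.2 337.6  60. ]
h1 [547.6 309.1  92. ]
h2 [469.9 314.2  92. ]
dark [61  0  4 30 60] [ 609.7 -187.6] [77.8  6.3] 5.0 [422.9 217.1]
dark [ 35   7  10  31 215] [ 590.7 -123.2] [81.3 18.8] 5.2 [399.28372093 226.66046512]
dark [ 19   9  10  30 198] [587.4 -82. ] [79.  17.4] 5.5 [383.66666667 228.23737374]
dark [  4  10   9  31 196] [583.9 -40. ] [81.1 16.8] 4.2 [367.86734694 230.10714286]
dark [50 18 10  6 40] [ 593.7 -163.7] [23.8 13.3] 89.1 [415.125 225.125]
dark [ 0 24  3 21 34] [560.  -19.3] [53.2  4.9] 4.9 [360.61764706 240.52941176]
dark [18  0  4 40 59] [511.8 286. ] [  4.9 103. ] 86.0 [244.74576271 259.71186441]
dark [  6   6   8  31 150] [508.3 312.8] [14.3 79.4] 85.5 [234.38666667 260.94      ]
```

Measured sizes match the spec: lids are 129×42 and handles about 80 long. Rack yaw is about +4.8°, and the third case, left of the knob case, is centred at about (591,−126) mm. I'll turn the tool to the rack yaw first.

>>> {"name": "apply_moves", "arguments": {"plan": [{"translation": [0, 0, 0], "angular": [0, 0, -0.112], "hand": 0.034}, {"translation": [0, 0, 0], "angular": [0, 0, -0.112], "hand": 0.034}, {"translation": [0, 0, 0], "angular": [0, 0, -0.112], "hand": 0.034}, {"translation": [0, 0, 0], "angular": [0, 0, 0], "hand": 0.034}]}}

```text
time_s: 0.7
eef_pos: [0.1437, 0.5566, 0.231]
eef_rot: [-0.0, -0.041, 0.999, -0.0]
wrist_force: [-0.1, -0.3, -0.1]
opening: 0.399
```

```bash
cat >> h.py <<'E'
def to(p,yaw=None):
    "delta in tool axes from the measured pose to world p"
    o=ctrl.get_obs(); r=rot(o["eef_rot"]); d=r.inv().apply(np.array(p)-o["eef_pos"])
    ty=r.apply([0,1,0]); tz=r.apply([0,0,1])
    print("t",round(o["time_s"],2),"pos",np.round(o["eef_pos"]*1000,1),"yaw(y-axis)",round(np.degrees(np.arctan2(-ty[0],ty[1])),2),"tz",np.round(tz,3),"F",np.round(o["wrist_force"],2),"open_mm",round(o["opening"]*85.4,1))
    print("delta tool mm",np.round(d*1000,1))
E
python3 -c "
from h import *
to([.591,-.1265,.2304])"
```

```text
t 0.7 pos [143.7 556.6 231. ] yaw(y-axis) 4.71 tz [-0. -0. -1.] F [-0.11 -0.26 -0.05] open_mm 34.1
delta tool mm [-389.6 -717.5    0.9]
```

>>> {"name": "apply_moves", "arguments": {"plan": [{"translation": [-0.0243, -0.0448, 0], "angular": [0, 0, 0], "hand": 0.034}, {"translation": [-0.0243, -0.0448, 0], "angular": [0, 0, 0], "hand": 0.034}, {"translation": [-0.0243, -0.0448, 0], "angular": [0, 0, 0], "hand": 0.034}, {"translation": [-0.0243, -0.0448, 0], "angular": [0, 0, 0], "hand": 0.034}, {"translation": [-0.0243, -0.0448, 0], "angular": [0, 0, 0], "hand": 0.034}, {"translation": [-0.0243, -0.0448, 0], "angular": [0, 0, 0], "hand": 0.034}, {"translation": [-0.0243, -0.0448, 0], "angular": [0, 0, 0], "hand": 0.034}, {"translation": [-0.0243, -0.0448, 0], "angular": [0, 0, 0], "hand": 0.034}]}}

```text
time_s: 1.7
eef_pos: [0.368, 0.2143, 0.2315]
eef_rot: [0.0, -0.04, 0.999, 0.0]
wrist_force: [1.2, 0.1, -0.3]
opening: 0.397
```

>>> {"name": "apply_moves", "arguments": {"plan": [{"translation": [-0.0243, -0.0448, 0], "angular": [0, 0, 0], "hand": 0.034}, {"translation": [-0.0243, -0.0448, 0], "angular": [0, 0, 0], "hand": 0.034}, {"translation": [-0.0243, -0.0448, 0], "angular": [0, 0, 0], "hand": 0.034}, {"translation": [-0.0243, -0.0448, 0], "angular": [0, 0, 0], "hand": 0.034}, {"translation": [-0.0243, -0.0448, 0], "angular": [0, 0, 0], "hand": 0.034}, {"translation": [-0.0243, -0.0448, 0], "angular": [0, 0, 0], "hand": 0.034}, {"translation": [-0.0243, -0.0448, 0], "angular": [0, 0, 0], "hand": 0.034}, {"translation": [-0.0243, -0.0448, 0], "angular": [0, 0, 0], "hand": 0.034}, {"translation": [0, 0, 0], "angular": [0, 0, 0], "hand": 0.034}, {"translation": [0, 0, 0], "angular": [0, 0, 0], "hand": 0.034}]}}

```text
time_s: 2.95
eef_pos: [0.5903, -0.1249, 0.2307]
eef_rot: [-0.001, -0.041, 0.999, 0.0]
wrist_force: [0.2, 1.2, -0.5]
opening: 0.401
```

```bash
python3 -c "
from h import *
to([.591,-.1265,.077])
for n in ('scene','top'):
    c=ctrl.camera(n); i=c['img'][...,::-1]; i=i[170:310,150:330] if n=='scene' else i[170:290,310:470]
    cv2.imwrite(f'pics/{n}1.png',cv2.resize(i,None,fx=4,fy=4,interpolation=cv2.INTER_CUBIC))
"
```

```text
t 2.95 pos [ 590.3 -124.9  230.7] yaw(y-axis) 4.66 tz [-0.001  0.001 -1.   ] F [ 0.19  1.16 -0.54] open_mm 34.3
delta tool mm [ -0.7  -1.8 153.7]
```

View pics/scene1.png

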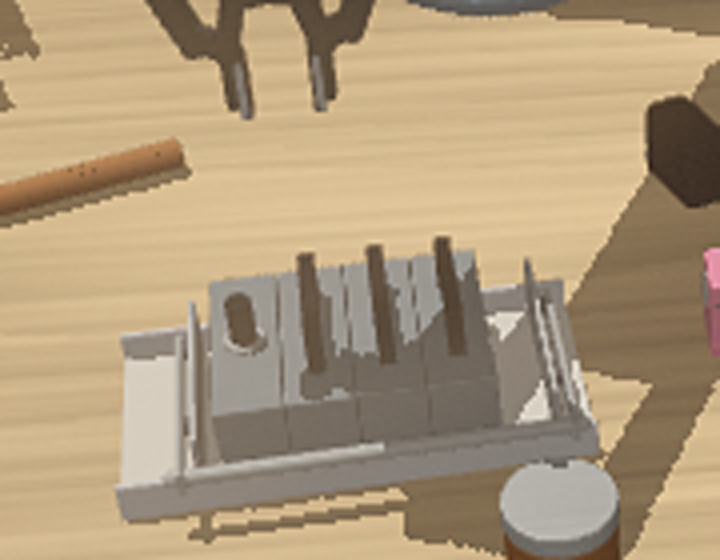

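The scene view shows the gripper above the row, with the fingers straddling the third handle (full-image column about 225). Descending.

>>> {"name": "apply_moves", "arguments": {"plan": [{"translation": [-0.0007, -0.0018, 0.04], "angular": [0, 0, 0], "hand": 0.034}, {"translation": [0, 0, 0.04], "angular": [0, 0, 0], "hand": 0.034}, {"translation": [0, 0, 0.03], "angular": [0, 0, 0], "hand": 0.034}, {"translation": [0, 0, 0.01], "angular": [0, 0, 0], "hand": 0.034}, {"translation": [0, 0, 0], "angular": [0, 0, 0], "hand": 0.034}, {"translation": [0, 0, 0], "angular": [0, 0, 0], "hand": 0.034}]}}

```text
time_s: 3.8
eef_pos: [0.5928, -0.1272, 0.1132]
eef_rot: [0.001, -0.042, 0.999, -0.001]
wrist_force: [0.5, -0.4, 0.0]
opening: 0.403
```

```bash
python3 -c "
from h import *
to([.591,-.1265,.078])
for n in ('scene','top'):
    c=ctrl.camera(n); i=c['img'][...,::-1]; i=i[170:310,150:330] if n=='scene' else i[170:290,310:470]
    cv2.imwrite(f'pics/{n}2.png',cv2.resize(i,None,fx=4,fy=4,interpolation=cv2.INTER_CUBIC))
"
```

```text
t 3.8 pos [ 592.8 -127.2  113.2] yaw(y-axis) 4.79 tz [ 0.003 -0.001 -1.   ] F [ 0.5  -0.35  0.  ] open_mm 34.4
delta tool mm [ 1.8  0.9 35.2]
```

View pics/scene2.png

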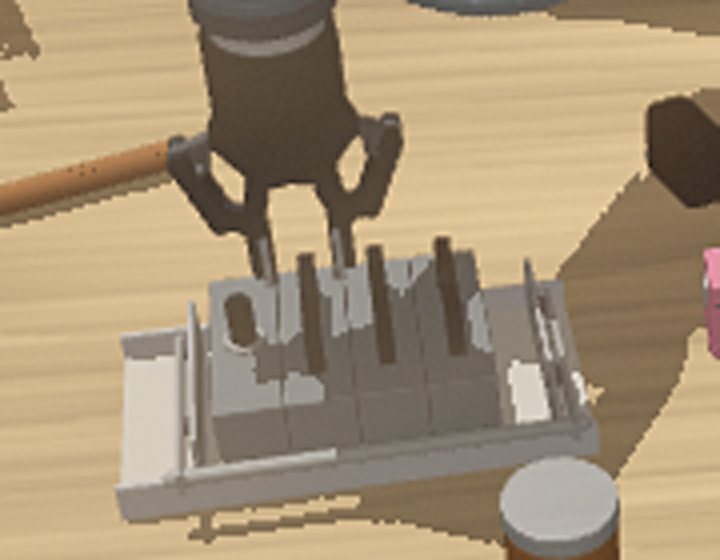

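>>> {"name": "apply_moves", "arguments": {"plan": [{"translation": [0, 0, 0.02], "angular": [0, 0, 0], "hand": 0.034}, {"translation": [0, 0, 0.015], "angular": [0, 0, 0], "hand": 0.034}, {"translation": [0, 0, 0.002], "angular": [0, 0, 0], "hand": 0.034}, {"translation": [0, 0, 0], "angular": [0, 0, 0], "hand": 0.034}, {"translation": [0, 0, 0], "angular": [0, 0, 0], "hand": 0.022}, {"translation": [0, 0, 0], "angular": [0, 0, 0], "hand": 0.016}, {"translation": [0, 0, 0], "angular": [0, 0, 0], "hand": 0.012}, {"translation": [0, 0, 0], "angular": [0, 0, 0], "hand": 0.012}]}}

```text
time_s: 4.9
eef_pos: [0.5918, -0.127, 0.0745]
eef_rot: [0.0, -0.042, 0.999, -0.0]
wrist_force: [-0.5, 0.3, 0.3]
opening: 0.142
```

```bash
python3 -c "
from h import *
to([.591,-.1265,.078])
"
```

```text
t 4.9 pos [ 591.8 -127.    74.5] yaw(y-axis) 4.77 tz [ 0. -0. -1.] F [-0.53  0.3   0.33] open_mm 12.2
delta tool mm [ 0.7  0.6 -3.5]
```

>>> {"name": "apply_moves", "arguments": {"plan": [{"translation": [0, 0, 0], "angular": [0, 0, 0], "hand": 0.008}, {"translation": [0, 0, 0], "angular": [0, 0, 0], "hand": 0.006}, {"translation": [0, 0, 0], "angular": [0, 0, 0], "hand": 0.0}, {"translation": [0, 0, 0], "angular": [0, 0, 0], "hand": 0.0}]}}

```text
time_s: 5.4
eef_pos: [0.5918, -0.1272, 0.0745]
eef_rot: [0.0, -0.042, 0.999, -0.0]
wrist_force: [-1.5, -1.3, 2.1]
opening: 0.108
```

>>> {"name": "apply_moves", "arguments": {"plan": [{"translation": [0, 0.001, 0], "angular": [0, 0, 0], "hand": 0}, {"translation": [0, 0.002, 0], "angular": [0, 0, 0], "hand": 0}, {"translation": [0, 0.003, 0], "angular": [0, 0, 0], "hand": 0}, {"translation": [0, 0.004, 0], "angular": [0, 0, 0], "hand": 0}, {"translation": [0, 0.003, 0], "angular": [0, 0, 0], "hand": 0}, {"translation": [0, 0.002, 0], "angular": [0, 0, 0], "hand": 0}]}}

```text
time_s: 6.15
eef_pos: [0.5908, -0.1121, 0.0746]
eef_rot: [0.0, -0.042, 0.999, -0.0]
wrist_force: [0.9, -4.3, 3.6]
opening: 0.103
```

```bash
python3 -c "
from h import *
to([.591,-.1265,.0745])
c=ctrl.camera('scene'); i=c['img'][...,::-1][170:310,150:330]
cv2.imwrite('pics/scene3.png',cv2.resize(i,None,fx=4,fy=4,interpolation=cv2.INTER_CUBIC))
"
```

```text
t 6.15 pos [ 590.8 -112.1   74.6] yaw(y-axis) 4.77 tz [ 0.001 -0.001 -1.   ] F [ 0.88 -4.34  3.59] open_mm 8.8
delta tool mm [  1.  -14.3   0.1]
```

View pics/scene3.png

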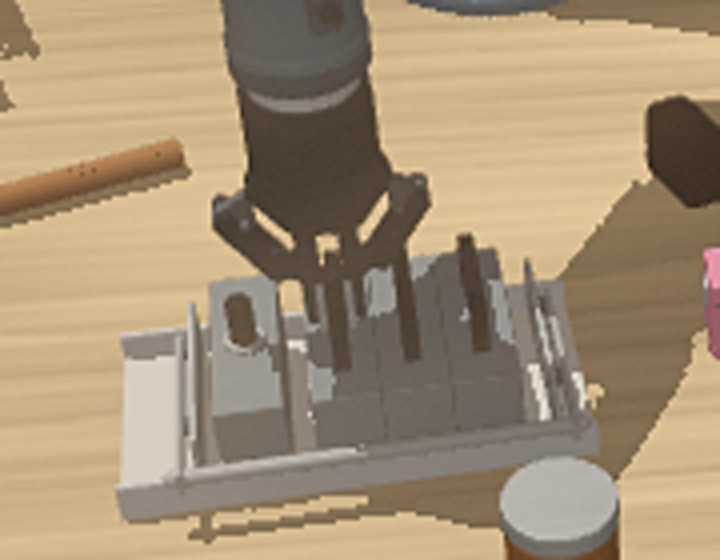

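The three left cases moved together and stand upright, with some room still left to the left plate. I'll go on in smaller steps.

>>> {"name": "apply_moves", "arguments": {"plan": [{"translation": [0, 0.0015, 0], "angular": [0, 0, 0], "hand": 0}, {"translation": [0, 0.0015, 0], "angular": [0, 0, 0], "hand": 0}, {"translation": [0, 0.0015, 0], "angular": [0, 0, 0], "hand": 0}, {"translation": [0, 0.0015, 0], "angular": [0, 0, 0], "hand": 0}]}}

```text
time_s: 6.7
eef_pos: [0.5903, -0.1064, 0.0746]
eef_rot: [0.0, -0.042, 0.999, -0.0]
wrist_force: [0.4, -5.7, 3.3]
opening: 0.097
```

>>> {"name": "apply_moves", "arguments": {"plan": [{"translation": [0, 0.001, 0], "angular": [0, 0, 0], "hand": 0}, {"translation": [0, 0.001, 0], "angular": [0, 0, 0], "hand": 0}]}}

```text
time_s: 6.95
eef_pos: [0.5901, -0.1044, 0.0747]
eef_rot: [0.0, -0.042, 0.999, -0.0]
wrist_force: [0.2, -5.2, 3.9]
opening: 0.102
```

>>> {"name": "apply_moves", "arguments": {"plan": [{"translation": [0, 0.001, 0], "angular": [0, 0, 0], "hand": 0}, {"translation": [0, 0.001, 0], "angular": [0, 0, 0], "hand": 0}]}}

```text
time_s: 7.2
eef_pos: [0.59, -0.1024, 0.0747]
eef_rot: [0.0, -0.042, 0.999, -0.0]
wrist_force: [1.1, -5.3, 4.1]
opening: 0.108
```

>>> {"name": "apply_moves", "arguments": {"plan": [{"translation": [0, 0.001, 0], "angular": [0, 0, 0], "hand": 0}, {"translation": [0, 0.001, 0], "angular": [0, 0, 0], "hand": 0}]}}

```text
time_s: 7.45
eef_pos: [0.5898, -0.1004, 0.0747]
eef_rot: [0.0, -0.042, 0.999, -0.0]
wrist_force: [0.9, -4.7, 4.0]
opening: 0.106
```

>>> {"name": "apply_moves", "arguments": {"plan": [{"translation": [0, 0.001, 0], "angular": [0, 0, 0], "hand": 0}]}}

```text
time_s: 7.58
eef_pos: [0.5897, -0.0994, 0.0746]
eef_rot: [0.0, -0.042, 0.999, -0.0]
wrist_force: [0.8, -5.4, 4.3]
opening: 0.109
```

```bash
python3 -c "
from h import *
to([.591,-.1265,.0745])
for n in ('scene','top'):
    c=ctrl.camera(n); i=c['img'][...,::-1]; i=i[170:310,150:330] if n=='scene' else i[170:290,310:470]
    cv2.imwrite(f'pics/{n}4.png',cv2.resize(i,None,fx=4,fy=4,interpolation=cv2.INTER_CUBIC))
"
```

```text
t 7.58 pos [589.7 -99.4  74.6] yaw(y-axis) 4.77 tz [ 0.001 -0.001 -1.   ] F [ 0.82 -5.44  4.33] open_mm 9.3
delta tool mm [  1.  -27.1   0.2]
```

View pics/scene4.png

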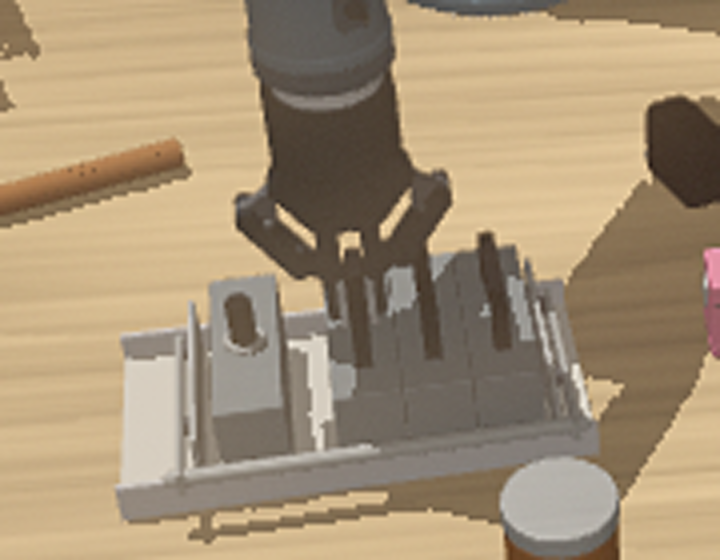

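View pics/top4.png

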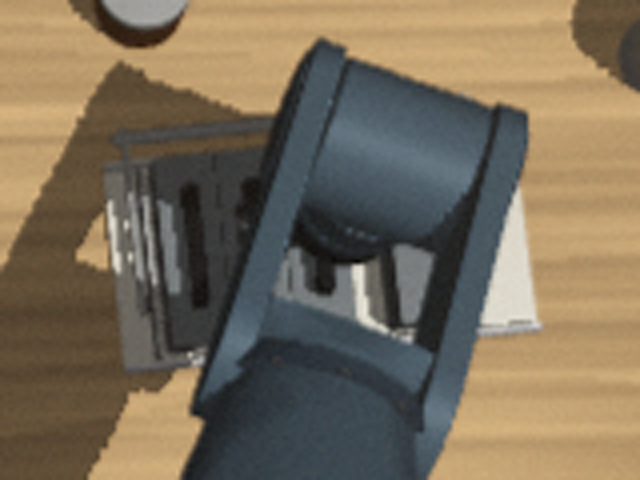

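The row's left face is now just short of the left plate (scene crop about (548,385)). I'll take 1 mm steps and watch the force.

>>> {"name": "apply_moves", "arguments": {"plan": [{"translation": [0, 0.001, 0], "angular": [0, 0, 0], "hand": 0}]}}

```text
time_s: 7.8
eef_pos: [0.5896, -0.0984, 0.0747]
eef_rot: [0.0, -0.042, 0.999, -0.0]
wrist_force: [0.4, -5.2, 4.5]
opening: 0.106
```

>>> {"name": "apply_moves", "arguments": {"plan": [{"translation": [0, 0.001, 0], "angular": [0, 0, 0], "hand": 0}]}}

```text
time_s: 7.92
eef_pos: [0.5895, -0.0974, 0.0746]
eef_rot: [0.0, -0.042, 0.999, -0.0]
wrist_force: [-0.1, -5.1, 3.9]
opening: 0.106
```

>>> {"name": "apply_moves", "arguments": {"plan": [{"translation": [0, 0.001, 0], "angular": [0, 0, 0], "hand": 0}]}}

```text
time_s: 8.05
eef_pos: [0.5894, -0.0964, 0.0747]
eef_rot: [0.0, -0.042, 0.999, -0.0]
wrist_force: [0.2, -5.5, 3.9]
opening: 0.103
```

>>> {"name": "apply_moves", "arguments": {"plan": [{"translation": [0, 0.001, 0], "angular": [0, 0, 0], "hand": 0}]}}

```text
time_s: 8.18
eef_pos: [0.5893, -0.0954, 0.0746]
eef_rot: [0.0, -0.042, 0.999, -0.0]
wrist_force: [0.5, -5.1, 4.0]
opening: 0.102
```

>>> {"name": "apply_moves", "arguments": {"plan": [{"translation": [0, 0.001, 0], "angular": [0, 0, 0], "hand": 0}]}}

```text
time_s: 8.3
eef_pos: [0.5893, -0.0945, 0.0747]
eef_rot: [0.0, -0.042, 0.999, -0.0]
wrist_force: [0.9, -5.4, 3.5]
opening: 0.102
```

>>> {"name": "apply_moves", "arguments": {"plan": [{"translation": [0, 0.001, 0], "angular": [0, 0, 0], "hand": 0}]}}

```text
time_s: 8.43
eef_pos: [0.5894, -0.0938, 0.0747]
eef_rot: [0.001, -0.042, 0.999, -0.001]
wrist_force: [1.5, -7.8, 3.1]
opening: 0.105
```

>>> {"name": "apply_moves", "arguments": {"plan": [{"translation": [0, 0.001, 0], "angular": [0, 0, 0], "hand": 0}]}}

```text
time_s: 8.55
eef_pos: [0.5895, -0.0932, 0.0748]
eef_rot: [0.001, -0.042, 0.999, -0.001]
wrist_force: [2.1, -9.2, 1.3]
opening: 0.102
```

```bash
python3 -c "
from h import *
to([.591,-.1265,.0745])
for n in ('scene','top'):
    c=ctrl.camera(n); i=c['img'][...,::-1]; i=i[220:290,240:310] if n=='scene' else i[190:270,330:380]
    cv2.imwrite(f'pics/{n}5.png',cv2.resize(i,None,fx=7,fy=7,interpolation=cv2.INTER_CUBIC))
"
```

```text
t 8.55 pos [589.5 -93.2  74.8] yaw(y-axis) 4.77 tz [ 0.002 -0.002 -1.   ] F [ 2.15 -9.15  1.27] open_mm 8.7
delta tool mm [  1.3 -33.3   0.3]
```

View pics/scene5.png

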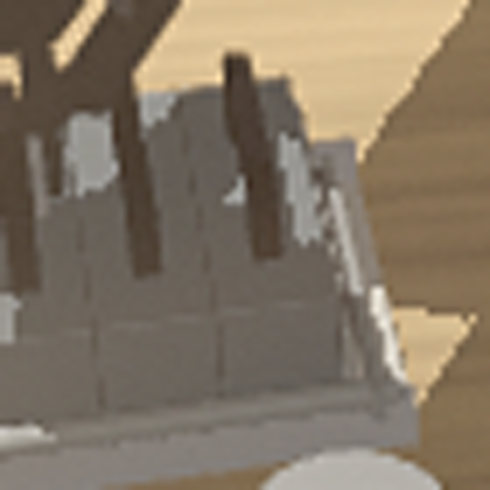

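View pics/top5.png

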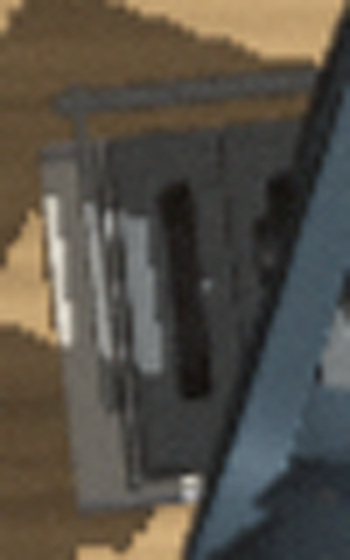

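The force rose from about 5 N to 9 N, and the left case's face is at the plate. One small seating step, then I'll relax and release.

>>> {"name": "apply_moves", "arguments": {"plan": [{"translation": [0, 0.0005, 0], "angular": [0, 0, 0], "hand": 0}, {"translation": [0, 0, 0], "angular": [0, 0, 0], "hand": 0}]}}

```text
time_s: 8.9
eef_pos: [0.5895, -0.093, 0.0748]
eef_rot: [0.001, -0.042, 0.999, -0.001]
wrist_force: [2.0, -9.2, 2.6]
opening: 0.1
```

>>> {"name": "apply_moves", "arguments": {"plan": [{"translation": [0, 0, 0], "angular": [0, 0, 0], "hand": 0.014}, {"translation": [0, 0, 0], "angular": [0, 0, 0], "hand": 0.034}, {"translation": [0, 0, 0], "angular": [0, 0, 0], "hand": 0.034}, {"translation": [0, 0, 0], "angular": [0, 0, 0], "hand": 0.034}]}}

```text
time_s: 9.4
eef_pos: [0.5882, -0.0909, 0.0738]
eef_rot: [-0.001, -0.042, 0.999, 0.001]
wrist_force: [-0.3, 0.5, 0.3]
opening: 0.398
```

```bash
python3 -c "
from h import *
to([.595,-.1695,.13])
"
```

```text
t 9.4 pos [588.2 -90.9  73.8] yaw(y-axis) 4.79 tz [-0.001  0.001 -1.   ] F [-0.28  0.51  0.28] open_mm 34.0
delta tool mm [ -0.2 -78.9 -56.3]
```

>>> {"name": "apply_moves", "arguments": {"plan": [{"translation": [0, 0, -0.03], "angular": [0, 0, 0], "hand": 0.034}, {"translation": [0, 0, -0.03], "angular": [0, 0, 0], "hand": 0.034}, {"translation": [0, -0.03, 0], "angular": [0, 0, 0], "hand": 0.034}, {"translation": [0, -0.03, 0], "angular": [0, 0, 0], "hand": 0.034}, {"translation": [0, -0.018, 0], "angular": [0, 0, 0], "hand": 0.034}, {"translation": [0, 0, 0], "angular": [0, 0, 0], "hand": 0.034}, {"translation": [0, 0, 0], "angular": [0, 0, 0], "hand": 0.034}]}}

```text
time_s: 10.28
eef_pos: [0.5949, -0.1684, 0.1339]
eef_rot: [-0.0, -0.042, 0.999, 0.0]
wrist_force: [-0.1, 0.9, -0.4]
opening: 0.396
```

```bash
python3 -c "
from h import *
to([.5952,-.1687,.075])
for n in ('scene','top'):
    c=ctrl.camera(n); i=c['img'][...,::-1]; i=i[170:310,150:330] if n=='scene' else i[170:290,310:470]
    cv2.imwrite(f'pics/{n}6.png',cv2.resize(i,None,fx=4,fy=4,interpolation=cv2.INTER_CUBIC))
"
```

```text
t 10.28 pos [ 594.9 -168.4  133.9] yaw(y-axis) 4.78 tz [-0.001  0.001 -1.   ] F [-0.06  0.89 -0.43] open_mm 33.8
delta tool mm [-0.3 -0.4 58.9]
```

View pics/scene6.png

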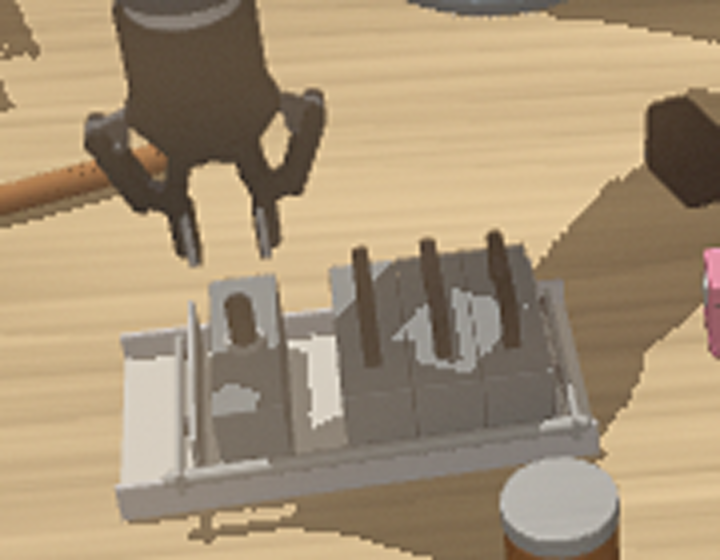

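The three left cases stand upright against the left plate, and the gripper is centred over the knob. Descending and gripping.

>>> {"name": "apply_moves", "arguments": {"plan": [{"translation": [0, 0, 0.02], "angular": [0, 0, 0], "hand": 0.034}, {"translation": [0, 0, 0.02], "angular": [0, 0, 0], "hand": 0.034}, {"translation": [0, 0, 0.017], "angular": [0, 0, 0], "hand": 0.034}, {"translation": [0, 0, 0], "angular": [0, 0, 0], "hand": 0.034}, {"translation": [0, 0, 0], "angular": [0, 0, 0], "hand": 0.026}, {"translation": [0, 0, 0], "angular": [0, 0, 0], "hand": 0.02}, {"translation": [0, 0, 0], "angular": [0, 0, 0], "hand": 0.018}, {"translation": [0, 0, 0], "angular": [0, 0, 0], "hand": 0.018}]}}

```text
time_s: 11.38
eef_pos: [0.5954, -0.1695, 0.0778]
eef_rot: [0.0, -0.042, 0.999, -0.0]
wrist_force: [-0.7, -0.3, -0.1]
opening: 0.21
```

>>> {"name": "apply_moves", "arguments": {"plan": [{"translation": [0, 0, 0], "angular": [0, 0, 0], "hand": 0.016}, {"translation": [0, 0, 0], "angular": [0, 0, 0], "hand": 0.012}, {"translation": [0, 0, 0], "angular": [0, 0, 0], "hand": 0.0}, {"translation": [0, 0, 0], "angular": [0, 0, 0], "hand": 0.0}]}}

```text
time_s: 11.88
eef_pos: [0.5955, -0.1699, 0.0778]
eef_rot: [0.0, -0.042, 0.999, -0.0]
wrist_force: [-1.4, -3.3, 5.2]
opening: 0.166
```

>>> {"name": "apply_moves", "arguments": {"plan": [{"translation": [0, -0.001, 0], "angular": [0, 0, 0], "hand": 0}, {"translation": [0, -0.001, 0], "angular": [0, 0, 0], "hand": 0}, {"translation": [0, -0.001, 0], "angular": [0, 0, 0], "hand": 0}, {"translation": [0, -0.001, 0], "angular": [0, 0, 0], "hand": 0}]}}

```text
time_s: 12.38
eef_pos: [0.5959, -0.1716, 0.0779]
eef_rot: [0.0, -0.042, 0.999, 0.001]
wrist_force: [-0.7, 4.7, 8.6]
opening: 0.157
```

```bash
python3 -c "
from h import *
to([.5952,-.1687,.075]); print(ctrl.get_obs()['torque'])
for n in ('scene','top'):
    c=ctrl.camera(n); i=c['img'][...,::-1]; i=i[170:310,150:330] if n=='scene' else i[170:290,310:470]
    cv2.imwrite(f'pics/{n}7.png',cv2.resize(i,None,fx=4,fy=4,interpolation=cv2.INTER_CUBIC))
"
```

```text
t 12.38 pos [ 595.9 -171.6   77.9] yaw(y-axis) 4.78 tz [ 0.     0.003 -1.   ] F [-0.75  4.73  8.57] open_mm 13.4
delta tool mm [0.4 3.  2.9]
[ 0.87114891  0.2470027  -0.03024251]
```

View pics/scene7.png

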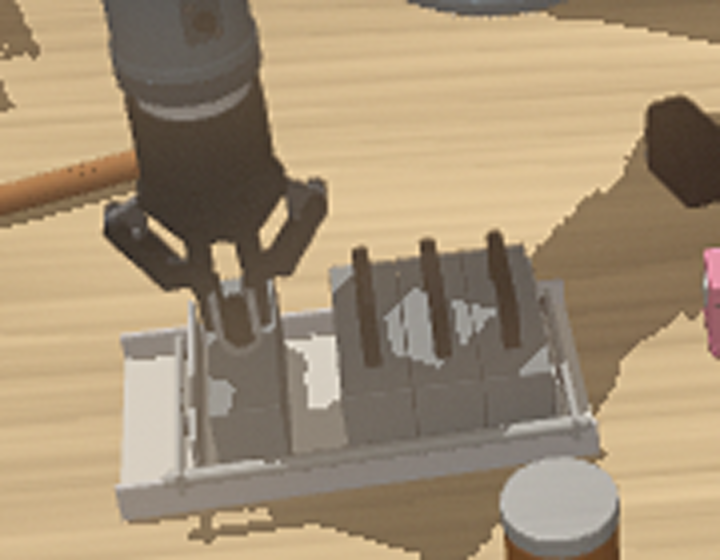

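View pics/top7.png

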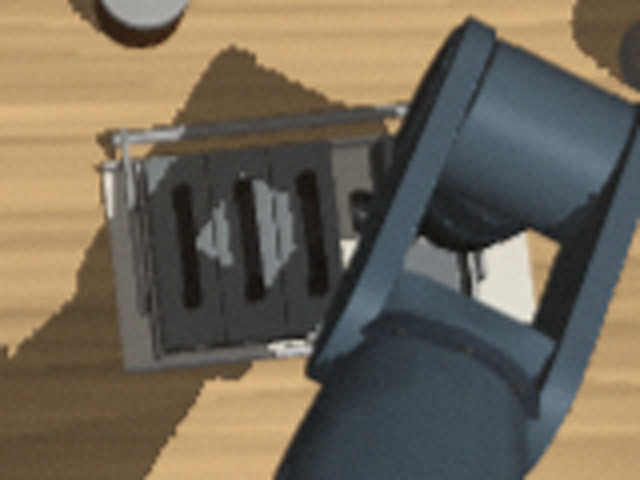

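There's still a gap to the right plate, and the hand is pressing the case down by about 8 N, so it drags. I'll ease the hand up a little before sliding on.

>>> {"name": "apply_moves", "arguments": {"plan": [{"translation": [0, 0.001, -0.001], "angular": [0, 0, 0], "hand": 0}, {"translation": [0, 0, 0], "angular": [0, 0, 0], "hand": 0}]}}

```text
time_s: 12.72
eef_pos: [0.5953, -0.1715, 0.0779]
eef_rot: [-0.0, -0.042, 0.999, 0.001]
wrist_force: [0.6, 2.0, 0.8]
opening: 0.161
```

>>> {"name": "apply_moves", "arguments": {"plan": [{"translation": [0, 0, -0.0005], "angular": [0, 0, 0], "hand": 0}, {"translation": [0, 0, 0], "angular": [0, 0, 0], "hand": 0}]}}

```text
time_s: 12.98
eef_pos: [0.5947, -0.1721, 0.0779]
eef_rot: [-0.001, -0.042, 0.999, 0.0]
wrist_force: [-0.2, 0.1, -3.6]
opening: 0.163
```

>>> {"name": "apply_moves", "arguments": {"plan": [{"translation": [0, -0.001, 0.0004], "angular": [0, 0, 0], "hand": 0}, {"translation": [0, -0.001, 0], "angular": [0, 0, 0], "hand": 0}, {"translation": [0, -0.001, 0], "angular": [0, 0, 0], "hand": 0}]}}

```text
time_s: 13.35
eef_pos: [0.5954, -0.1755, 0.0779]
eef_rot: [-0.0, -0.042, 0.999, 0.0]
wrist_force: [-0.5, 0.3, -4.7]
opening: 0.161
```

>>> {"name": "apply_moves", "arguments": {"plan": [{"translation": [0, -0.001, 0], "angular": [0, 0, 0], "hand": 0}, {"translation": [0, -0.001, 0], "angular": [0, 0, 0], "hand": 0}]}}

```text
time_s: 13.6
eef_pos: [0.5958, -0.1775, 0.0782]
eef_rot: [-0.0, -0.042, 0.999, 0.0]
wrist_force: [0.2, 0.6, -5.5]
opening: 0.161
```

>>> {"name": "apply_moves", "arguments": {"plan": [{"translation": [0, 0, 0.0006], "angular": [0, 0, 0], "hand": 0}, {"translation": [0, 0, 0], "angular": [0, 0, 0], "hand": 0}]}}

```text
time_s: 13.85
eef_pos: [0.596, -0.1774, 0.0779]
eef_rot: [0.0, -0.042, 0.999, -0.0]
wrist_force: [-0.2, -0.2, -4.2]
opening: 0.165
```

>>> {"name": "apply_moves", "arguments": {"plan": [{"translation": [0, -0.001, 0.0002], "angular": [0, 0, 0], "hand": 0}, {"translation": [0, -0.001, 0], "angular": [0, 0, 0], "hand": 0}]}}

```text
time_s: 14.1
eef_pos: [0.5963, -0.1793, 0.0779]
eef_rot: [0.0, -0.042, 0.999, -0.0]
wrist_force: [-0.2, 1.0, -2.5]
opening: 0.164
```

>>> {"name": "apply_moves", "arguments": {"plan": [{"translation": [0, -0.001, 0.0001], "angular": [0, 0, 0], "hand": 0}, {"translation": [0, 0, 0], "angular": [0, 0, 0], "hand": 0}]}}

```text
time_s: 14.35
eef_pos: [0.5965, -0.1804, 0.0779]
eef_rot: [0.0, -0.042, 0.999, -0.0]
wrist_force: [0.0, 1.4, 0.1]
opening: 0.161
```

>>> {"name": "apply_moves", "arguments": {"plan": [{"translation": [0, -0.001, 0.0001], "angular": [0, 0, 0], "hand": 0}, {"translation": [0, 0, 0], "angular": [0, 0, 0], "hand": 0}]}}

```text
time_s: 14.6
eef_pos: [0.5966, -0.1814, 0.0779]
eef_rot: [0.0, -0.042, 0.999, -0.0]
wrist_force: [-1.5, 2.3, 2.0]
opening: 0.164
```

>>> {"name": "apply_moves", "arguments": {"plan": [{"translation": [0, -0.001, 0], "angular": [0, 0, 0], "hand": 0}, {"translation": [0, 0, 0], "angular": [0, 0, 0], "hand": 0}]}}

```text
time_s: 14.85
eef_pos: [0.5966, -0.1821, 0.0779]
eef_rot: [0.0, -0.042, 0.999, 0.0]
wrist_force: [-0.2, 3.6, 4.8]
opening: 0.16
```

>>> {"name": "apply_moves", "arguments": {"plan": [{"translation": [0, -0.001, -0.0004], "angular": [0, 0, 0], "hand": 0}, {"translation": [0, 0, 0], "angular": [0, 0, 0], "hand": 0}]}}

```text
time_s: 15.1
eef_pos: [0.5967, -0.1826, 0.078]
eef_rot: [0.0, -0.042, 0.999, 0.0]
wrist_force: [0.9, 5.7, 3.7]
opening: 0.161
```

>>> {"name": "apply_moves", "arguments": {"plan": [{"translation": [0, -0.001, -0.0003], "angular": [0, 0, 0], "hand": 0}, {"translation": [0, 0, 0], "angular": [0, 0, 0], "hand": 0}]}}

```text
time_s: 15.35
eef_pos: [0.5967, -0.1832, 0.078]
eef_rot: [0.0, -0.042, 0.999, 0.001]
wrist_force: [1.4, 6.8, 2.7]
opening: 0.166
```

Firm contact at the right plate, with a rise of about 6 N. The knob-to-handle spacing is about 90 mm, so the gap is about 46 mm, close to the expected 45 mm. I'll release.

>>> {"name": "apply_moves", "arguments": {"plan": [{"translation": [0, 0, 0], "angular": [0, 0, 0], "hand": 0.02}, {"translation": [0, 0, 0], "angular": [0, 0, 0], "hand": 0.034}, {"translation": [0, 0, 0], "angular": [0, 0, 0], "hand": 0.034}, {"translation": [0, 0, 0], "angular": [0, 0, 0], "hand": 0.034}, {"translation": [0, 0, -0.04], "angular": [0, 0, 0], "hand": 0.034}, {"translation": [0, 0, -0.05], "angular": [0, 0, 0], "hand": 0.034}, {"translation": [0, 0, -0.04], "angular": [0, 0, 0], "hand": 0.034}, {"translation": [0, 0, -0.03], "angular": [0, 0, 0], "hand": 0.034}, {"translation": [0, 0, 0], "angular": [0, 0, 0], "hand": 0.034}]}}

```text
time_s: 16.48
eef_pos: [0.598, -0.1853, 0.2415]
eef_rot: [0.003, -0.042, 0.999, -0.002]
wrist_force: [-0.5, -0.7, -0.3]
opening: 0.395
```

```bash
python3 -c "
from h import *
to([.509,.313,.24])
"
```

```text
t 16.48 pos [ 598.  -185.3  241.5] yaw(y-axis) 4.76 tz [ 0.005 -0.003 -1.   ] F [-0.52 -0.68 -0.27] open_mm 33.8
delta tool mm [ 47.3 503.9  -0.6]
```

>>> {"name": "apply_moves", "arguments": {"plan": [{"translation": [0, 0, 0], "angular": [0, 0, 0.0725], "hand": 0.034}, {"translation": [0, 0, 0], "angular": [0, 0, 0.0725], "hand": 0.034}, {"translation": [0, 0, 0], "angular": [0, 0, 0], "hand": 0.034}]}}

```text
time_s: 16.85
eef_pos: [0.5958, -0.1841, 0.2364]
eef_rot: [-0.001, 0.031, 1.0, 0.0]
wrist_force: [-0.0, -0.3, -0.2]
opening: 0.4
```

```bash
python3 -c "
from h import *
to([.509,.3135,.24])
"
```

```text
t 16.85 pos [ 595.8 -184.1  236.4] yaw(y-axis) -3.51 tz [-0.002  0.001 -1.   ] F [-0.03 -0.33 -0.21] open_mm 34.2
delta tool mm [117.1 491.4  -2.9]
```

>>> {"name": "apply_moves", "arguments": {"plan": [{"translation": [0.0117, 0.0491, 0], "angular": [0, 0, 0], "hand": 0.034}, {"translation": [0.0117, 0.0491, 0], "angular": [0, 0, 0], "hand": 0.034}, {"translation": [0.0117, 0.0491, 0], "angular": [0, 0, 0], "hand": 0.034}, {"translation": [0.0117, 0.0491, 0], "angular": [0, 0, 0], "hand": 0.034}, {"translation": [0.0117, 0.0491, 0], "angular": [0, 0, 0], "hand": 0.034}, {"translation": [0.0117, 0.0491, 0], "angular": [0, 0, 0], "hand": 0.034}, {"translation": [0.0117, 0.0491, 0], "angular": [0, 0, 0], "hand": 0.034}, {"translation": [0.0117, 0.0491, 0], "angular": [0, 0, 0], "hand": 0.034}, {"translation": [0.0117, 0.0491, 0], "angular": [0, 0, 0], "hand": 0.034}, {"translation": [0.0117, 0.0491, 0], "angular": [0, 0, 0], "hand": 0.034}]}}

```text
time_s: 18.1
eef_pos: [0.5093, 0.3144, 0.2372]
eef_rot: [-0.0, 0.03, 1.0, -0.0]
wrist_force: [0.7, -0.8, -0.2]
opening: 0.394
```

>>> {"name": "apply_moves", "arguments": {"plan": [{"translation": [0, 0, 0], "angular": [0, 0, 0], "hand": 0.034}, {"translation": [0, 0, 0.03], "angular": [0, 0, 0], "hand": 0.034}, {"translation": [0, 0, 0.04], "angular": [0, 0, 0], "hand": 0.034}, {"translation": [0, 0, 0.04], "angular": [0, 0, 0], "hand": 0.034}, {"translation": [0, 0, 0.02], "angular": [0, 0, 0], "hand": 0.034}, {"translation": [0, 0, 0], "angular": [0, 0, 0], "hand": 0.034}, {"translation": [0, 0, 0], "angular": [0, 0, 0], "hand": 0.034}]}}

```text
time_s: 18.98
eef_pos: [0.5113, 0.3131, 0.1097]
eef_rot: [0.001, 0.031, 1.0, 0.0]
wrist_force: [-0.5, 1.3, 0.5]
opening: 0.398
```

```bash
python3 -c "
from h import *
import pickle
to([.509,.3135,.067])
cs={n:ctrl.camera(n) for n in ('scene','top')}
pickle.dump(cs,open('c8.pkl','wb'))
t=cs['top']['img'][...,::-1]; s=cs['scene']['img'][...,::-1]
cv2.imwrite('pics/t8.png',cv2.resize(t[185:270,325:455],None,fx=6,fy=6,interpolation=cv2.INTER_CUBIC))
cv2.imwrite('pics/s8.png',cv2.resize(s[150:270,340:450],None,fx=5,fy=5,interpolation=cv2.INTER_CUBIC))
"
```

```text
t 18.98 pos [511.3 313.1 109.7] yaw(y-axis) -3.54 tz [ 0.002  0.001 -1.   ] F [-0.55  1.29  0.49] open_mm 34.0
delta tool mm [ 2.4  0.2 42.7]
```

View pics/t8.png

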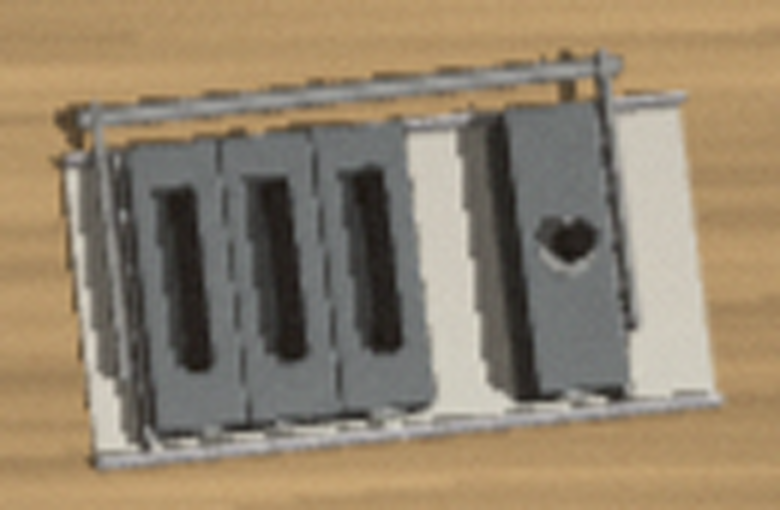

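View pics/s8.png

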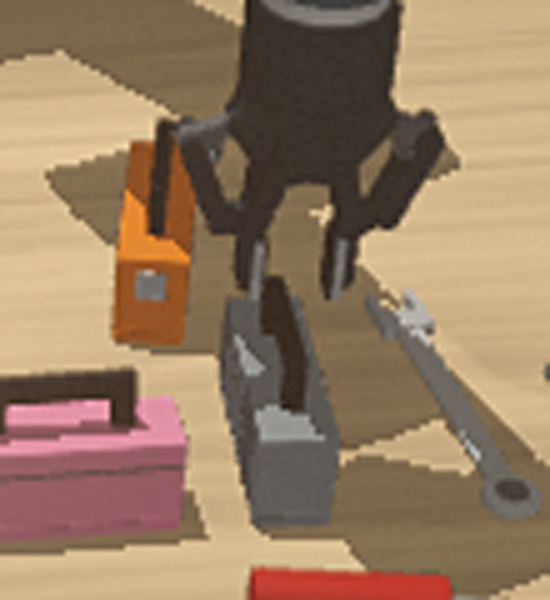

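```bash
python3 -c "
from h import *
import pickle
cs=pickle.load(open('c8.pkl','rb')); s=cs['scene'];t=cs['top']
S=lambda p:np.round((proj(s,p)-[340,150])*5,0)
print(S([.509,.3135,.092]),S([.5492,.311,.092]),S([.4688,.316,.092]),S([.5113,.3131,.11]),S([.5113,.3131,.117]))
T=lambda x,y:((x+.5)/6+325-.5,(y+.5)/6+185-.5)
f=lambda a:np.round(a*1000,1)
for n,p in dict(A_tl=(128,148),B_tl=(219,141),D_tl=(313,132),D_tr=(405,123),D_br=(434,405),D_bl=(342,413),C_tl=(503,113),C_tr=(597,106),C_br=(628,388),C_bl=(528,396)).items(): print(n,f(onz(t,*T(*p),.068)))
"
```

```text
[283. 316.] [296. 361.] [270. 273.] [286. 291.] [288. 280.]
A_tl [645.3  15.   68. ]
B_tl [647.9 -26.1  68. ]
D_tl [651.3 -68.6  68. ]
D_tr [ 654.8 -110.3   68. ]
D_br [ 526.9 -119.4   68. ]
D_bl [523.9 -78.1  68. ]
C_tl [ 658.7 -154.7   68. ]
C_tr [ 661.2 -197.3   68. ]
C_br [ 533.1 -206.6   68. ]
C_bl [ 530.2 -161.6   68. ]
```

The rack view shows the three bar cases against the left plate, the knob case against the right plate, and a clear gap centred at about (593,−138). The fingers straddle the loose handle, so I'll grip it.

>>> {"name": "apply_moves", "arguments": {"plan": [{"translation": [0.0015, 0.0003, 0.02], "angular": [0, 0, 0], "hand": 0.034}, {"translation": [0, 0, 0.018], "angular": [0, 0, 0], "hand": 0.034}, {"translation": [0, 0, 0.004], "angular": [0, 0, 0], "hand": 0.034}, {"translation": [0, 0, 0], "angular": [0, 0, 0], "hand": 0.034}, {"translation": [0, 0, 0], "angular": [0, 0, 0], "hand": 0.024}, {"translation": [0, 0, 0], "angular": [0, 0, 0], "hand": 0.016}, {"translation": [0, 0, 0], "angular": [0, 0, 0], "hand": 0.013}, {"translation": [0, 0, 0], "angular": [0, 0, 0], "hand": 0.013}]}}

```text
time_s: 20.08
eef_pos: [0.5086, 0.3134, 0.0663]
eef_rot: [0.0, 0.031, 1.0, 0.0]
wrist_force: [-0.4, 0.4, 0.2]
opening: 0.149
```

>>> {"name": "apply_moves", "arguments": {"plan": [{"translation": [0, 0, 0], "angular": [0, 0, 0], "hand": 0.01}, {"translation": [0, 0, 0], "angular": [0, 0, 0], "hand": 0.006}, {"translation": [0, 0, 0], "angular": [0, 0, 0], "hand": 0.0}, {"translation": [0, 0, 0], "angular": [0, 0, 0], "hand": 0.0}, {"translation": [0, 0, 0], "angular": [0, 0, 0], "hand": 0.0}]}}

```text
time_s: 20.7
eef_pos: [0.5087, 0.3136, 0.0664]
eef_rot: [0.0, 0.031, 1.0, 0.0]
wrist_force: [-0.8, 1.5, 3.7]
opening: 0.1
```

```bash
python3 -c "
from h import *
import pickle
to([.509,.3135,.067])
t=pickle.load(open('c8.pkl','rb'))['top']
g=t['img'].max(2); m=(g<62).astype(np.uint8)
for (u0,v0,u1,v1,z) in ((345,205,395,250,.1),(410,215,428,233,.1)):
    nl,lab,st,ce=cv2.connectedComponentsWithStats(m[v0:v1,u0:u1])
    for i in range(1,nl):
        if st[i,4]>25:
            pts=np.argwhere(lab==i)[:,::-1]+[u0,v0]
            P=np.array([onz(t,*q,z)[:2] for q in pts])*1000
            w,v=np.linalg.eigh(np.cov(P.T)); a=v[:,1]*np.sign(v[0,1]); print(st[i],P.mean(0).round(1),np.degrees(np.arctan2(a[1],a[0])).round(2))
"
```

```text
t 20.7 pos [508.7 313.6  66.4] yaw(y-axis) -3.54 tz [ 0.  0. -1.] F [-0.77  1.46  3.65] open_mm 8.5
delta tool mm [-0.3 -0.  -0.6]
[ 37   8  10  31 198] [588.4 -90.5] 4.91
[  6  11   9  31 172] [582.   -7.4] 4.97
[ 22  10   9  30 194] [585.6 -48.3] 5.59
[ 0  1  3 17 27] [ 593.6 -152.7] 1.3
[ 7  7  7  7 36] [ 595.6 -177.8] -60.4
```

>>> {"name": "apply_moves", "arguments": {"plan": [{"translation": [0, 0, -0.003], "angular": [0, 0, 0], "hand": 0}, {"translation": [0, 0, -0.01], "angular": [0, 0, 0], "hand": 0}, {"translation": [0, 0, -0.02], "angular": [0, 0, 0], "hand": 0}, {"translation": [0, 0, -0.03], "angular": [0, 0, 0], "hand": 0}, {"translation": [0, 0, -0.03], "angular": [0, 0, 0], "hand": 0}, {"translation": [0, 0, -0.03], "angular": [0, 0, 0], "hand": 0}, {"translation": [0, 0, -0.02], "angular": [0, 0, 0], "hand": 0}, {"translation": [0, 0, -0.007], "angular": [0, 0, 0], "hand": 0}, {"translation": [0, 0, 0], "angular": [0, 0, 0], "hand": 0}]}}

```text
time_s: 21.82
eef_pos: [0.5086, 0.3134, 0.2167]
eef_rot: [0.0, 0.031, 1.0, 0.0]
wrist_force: [-0.1, -0.4, -3.8]
opening: 0.108
```

>>> {"name": "apply_moves", "arguments": {"plan": [{"translation": [0, 0, 0], "angular": [0, 0, -0.049], "hand": 0}, {"translation": [0, 0, 0], "angular": [0, 0, -0.049], "hand": 0}, {"translation": [0, 0, 0], "angular": [0, 0, -0.048], "hand": 0}, {"translation": [0, 0, 0], "angular": [0, 0, 0], "hand": 0}]}}

```text
time_s: 22.32
eef_pos: [0.5078, 0.3131, 0.2147]
eef_rot: [-0.001, -0.042, 0.999, -0.0]
wrist_force: [0.5, 0.7, -4.9]
opening: 0.104
```

```bash
python3 -c "
from h import *
to([.5925,-.1378,.216])
c=ctrl.camera('scene'); i=c['img'][...,::-1][120:270,320:450]
cv2.imwrite('pics/s9.png',cv2.resize(i,None,fx=4,fy=4,interpolation=cv2.INTER_CUBIC))
"
```

```text
t 22.32 pos [507.8 313.1 214.7] yaw(y-axis) 4.8 tz [-0.002 -0.001 -1.   ] F [ 0.54  0.67 -4.89] open_mm 8.9
delta tool mm [ -46.7 -456.4   -1.1]
```

View pics/s9.png

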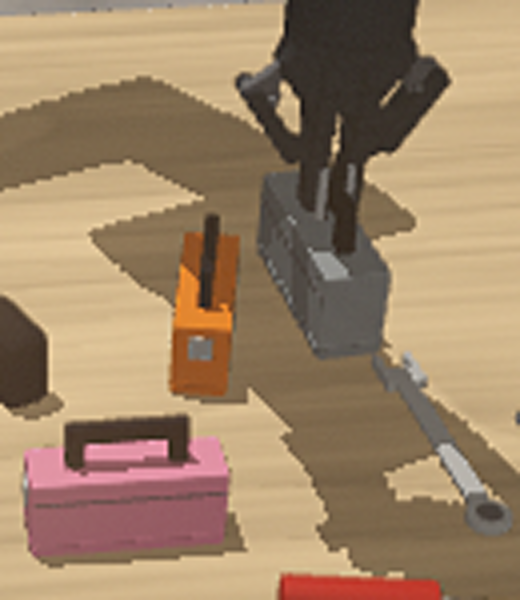

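The case hangs level in the hand (about 4.4 N). I'll carry it over to the gap.

>>> {"name": "apply_moves", "arguments": {"plan": [{"translation": [-0.0015, -0.015, 0], "angular": [0, 0, 0], "hand": 0}, {"translation": [-0.0036, -0.035, 0], "angular": [0, 0, 0], "hand": 0}, {"translation": [-0.0055, -0.054, 0], "angular": [0, 0, 0], "hand": 0}, {"translation": [-0.006, -0.058, 0], "angular": [0, 0, 0], "hand": 0}, {"translation": [-0.006, -0.058, 0], "angular": [0, 0, 0], "hand": 0}, {"translation": [-0.006, -0.058, 0], "angular": [0, 0, 0], "hand": 0}, {"translation": [-0.006, -0.058, 0], "angular": [0, 0, 0], "hand": 0}, {"translation": [-0.0055, -0.054, 0], "angular": [0, 0, 0], "hand": 0}, {"translation": [-0.004, -0.04, 0], "angular": [0, 0, 0], "hand": 0}, {"translation": [-0.0026, -0.026, 0], "angular": [0, 0, 0], "hand": 0}]}}

```text
time_s: 23.62
eef_pos: [0.593, -0.1399, 0.2159]
eef_rot: [-0.0, -0.041, 0.999, -0.0]
wrist_force: [-0.1, -0.4, -4.9]
opening: 0.102
```

>>> {"name": "apply_moves", "arguments": {"plan": [{"translation": [0, 0, 0], "angular": [0, 0, 0], "hand": 0}, {"translation": [0, 0, 0], "angular": [0, 0, 0], "hand": 0}]}}

```text
time_s: 23.88
eef_pos: [0.5931, -0.1363, 0.2158]
eef_rot: [-0.0, -0.042, 0.999, 0.0]
wrist_force: [-0.8, -0.3, -5.0]
opening: 0.107
```

```bash
python3 -c "
from h import *
to([.5925,-.1378,.190])
for n in ('scene','top'):
    c=ctrl.camera(n); i=c['img'][...,::-1]; i=i[170:310,150:330] if n=='scene' else i[170:290,310:470]
    cv2.imwrite(f'pics/{n}10.png',cv2.resize(i,None,fx=4,fy=4,interpolation=cv2.INTER_CUBIC))
"
```

```text
t 23.88 pos [ 593.1 -136.3  215.8] yaw(y-axis) 4.84 tz [-0.001  0.001 -1.   ] F [-0.84 -0.29 -5.  ] open_mm 9.2
delta tool mm [ 0.7 -1.5 25.8]
```

View pics/scene10.png

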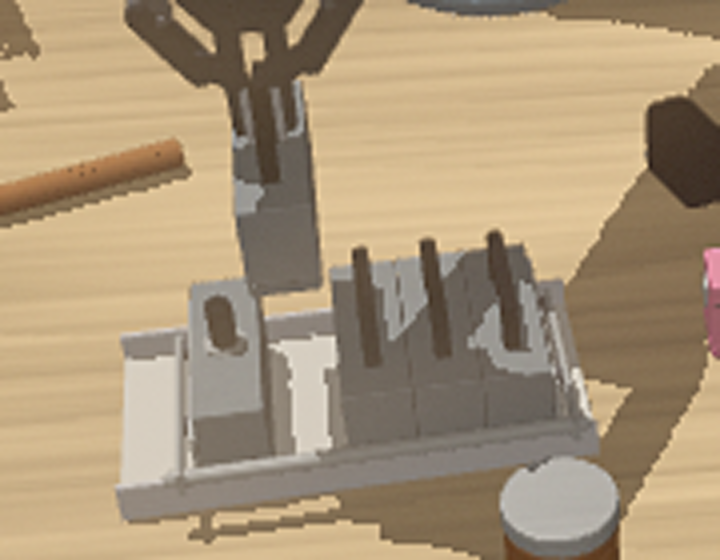

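View pics/top10.png

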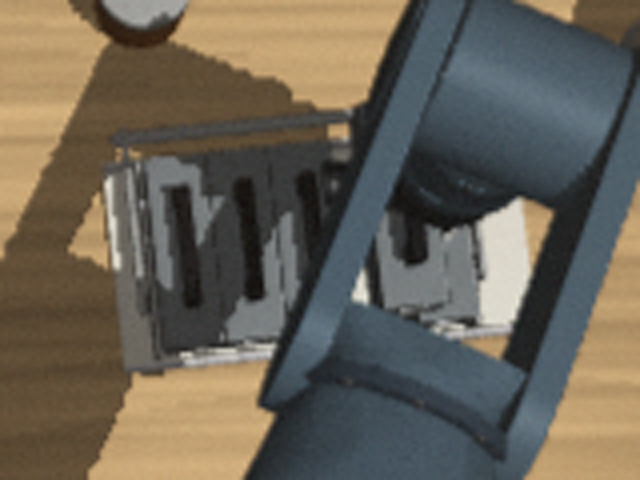

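>>> {"name": "apply_moves", "arguments": {"plan": [{"translation": [0.0007, -0.0015, 0.02], "angular": [0, 0, 0], "hand": 0}, {"translation": [0, 0, 0.03], "angular": [0, 0, 0], "hand": 0}, {"translation": [0, 0, 0.018], "angular": [0, 0, 0], "hand": 0}, {"translation": [0, 0, 0], "angular": [0, 0, 0], "hand": 0}, {"translation": [0, 0, 0], "angular": [0, 0, 0], "hand": 0}]}}

```text
time_s: 24.6
eef_pos: [0.5935, -0.1388, 0.1488]
eef_rot: [0.001, -0.042, 0.999, -0.0]
wrist_force: [-0.2, 0.4, -3.8]
opening: 0.105
```

```bash
python3 -c "
from h import *
import pickle
to([.5928,-.1378,.142])
c=ctrl.camera('scene'); pickle.dump(c,open('c11.pkl','wb')); i=c['img'][...,::-1][190:300,170:310]
cv2.imwrite('pics/s11.png',cv2.resize(i,None,fx=5.5,fy=5.5,interpolation=cv2.INTER_CUBIC))
"
```

```text
t 24.6 pos [ 593.5 -138.8  148.8] yaw(y-axis) 4.84 tz [ 0.001 -0.001 -1.   ] F [-0.2   0.41 -3.79] open_mm 9.0
delta tool mm [0.6 1.  6.8]
```

View pics/s11.png

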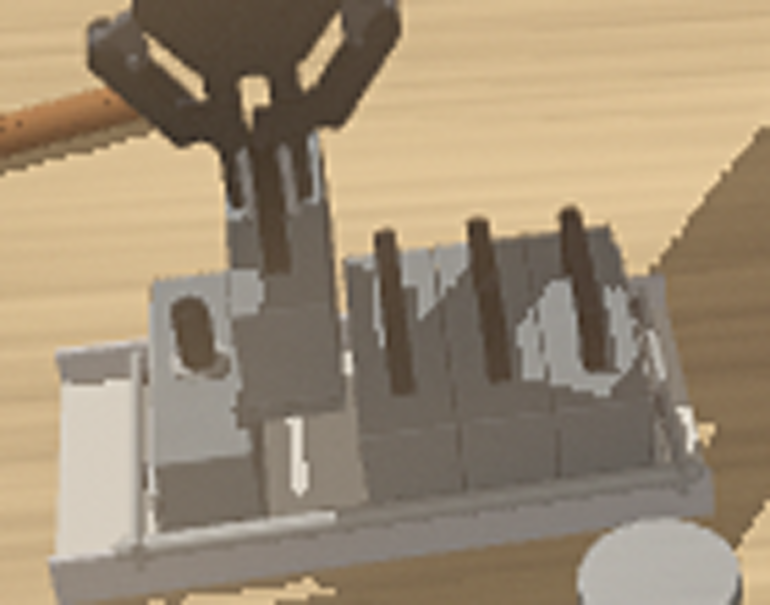

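```bash
python3 -c "
from h import *
import pickle
c=pickle.load(open('c11.pkl','rb')); th=np.radians(4.8); ey=np.array([-np.sin(th),np.cos(th)])
U=lambda x,y:((x+.5)/5.5+170-.5,(y+.5)/5.5+190-.5)
for n,p,z in (('Cr',(250,455),.068),('Cl',(156,468),.068),('Dl',(357,433),.068),('DB',(456,421),.068),('BA',(555,411),.068),('Ll',(235,319),.1424),('Lr',(334,303),.1424),('Lbl',(243,425),.0904),('Lbr',(343,409),.0904)):
    P=onz(c,*U(*p),z)[:2]; print(n,(P*1000).round(1),(P@ey*1000).round(1))
P=ctrl.get_obs()['eef_pos'][:2]; print('tcp',(P@ey*1000).round(1))
"
```

```text
Cr [ 661.2 -155. ] -209.7
Cl [ 664.9 -194.2] -249.2
Dl [ 652.3 -109.9] -164.1
DB [649.3 -67.4] -121.5
BA [647.7 -24.6] -78.7
Ll [ 660.6 -151. ] -205.8
Lr [ 654.8 -110.9] -165.3
Lbl [ 667.2 -154.5] -209.8
Lbr [ 661.8 -113. ] -168.0
tcp -188.1
```

```bash
python3 -c "
from h import *
import pickle
c=pickle.load(open('c11.pkl','rb')); th=np.radians(4.8); ey=np.array([-np.sin(th),np.cos(th),0]); ex=np.array([np.cos(th),np.sin(th),0])
o=ctrl.get_obs()['eef_pos']; b=o.copy(); b[2]-=.0664
for z in (.06,.008,0):
  for s in (-1,1): print(z,s,np.round((proj(c,b+ex*.065+ey*.021*s+[0,0,z])-[170,190])*5.5,0))
D=np.array([.5892,-.0935,.008])
for z in (.06,.008): print('D right',np.round((proj(c,D+ex*.065-ey*.021+[0,0,z])-[170,190])*5.5,0))
C=np.array([.5967,-.1825,.008])
for z in (.06,.008): print('C left',np.round((proj(c,C+ex*.065+ey*.021+[0,0,z])-[170,190])*5.5,0))
i=c['img'][...,::-1][225:285,205:240]
cv2.imwrite('pics/s11b.png',cv2.resize(i,None,fx=10,fy=10,interpolation=cv2.INTER_NEAREST))
"
```

```text
0.06 -1 [224. 316.]
0.06 1 [327. 303.]
0.008 -1 [242. 411.]
0.008 1 [342. 398.]
0 -1 [244. 425.]
0 1 [344. 412.]
D right [357. 436.]
D right [370. 524.]
C left [245. 451.]
C left [261. 538.]
```

View pics/s11b.png

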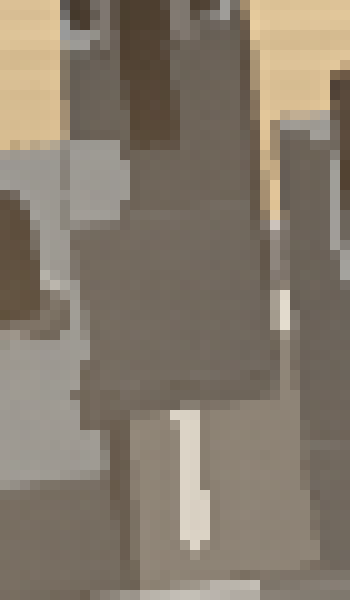

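```bash
python3 -c "
from h import *
import pickle
c=pickle.load(open('c11.pkl','rb')); th=np.radians(4.8); ey=np.array([-np.sin(th),np.cos(th),0]); ex=np.array([np.cos(th),np.sin(th),0])
o=ctrl.get_obs()['eef_pos']; b=o.copy(); b[2]-=.0664
i=c['img'][...,::-1][205:285,185:265].astype(float)
i=np.clip((i-60)*2.2,0,255).astype(np.uint8)
f=7; big=cv2.resize(i,None,fx=f,fy=f,interpolation=cv2.INTER_NEAREST)
P=lambda p: tuple(int(v) for v in ((proj(c,p)-[185,205]+.5)*f))
def box(b,col):
  for z0,z1 in((.06,.06),(0,0)):
    for s in(-1,1): cv2.line(big,P(b+ex*.065+ey*.021*s+[0,0,.06]),P(b+ex*.065+ey*.021*s),col,1)
  cv2.line(big,P(b+ex*.065-ey*.021+[0,0,.06]),P(b+ex*.065+ey*.021+[0,0,.06]),col,1)
  for s in(-1,1): cv2.line(big,P(b+ex*.065+ey*.021*s+[0,0,.06]),P(b-ex*.065+ey*.021*s+[0,0,.06]),col,1)
  cv2.line(big,P(b+ex*.04+[0,0,.092]),P(b-ex*.04+[0,0,.092]),col,1)
box(b,(0,0,255)); box(np.array([.5892,-.0935,.008]),(0,255,0)); box(np.array([.5967,-.1825,.008]),(255,0,0))
cv2.imwrite('pics/s11c.png',big)
"
```

```text
(no output)
```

View pics/s11c.png

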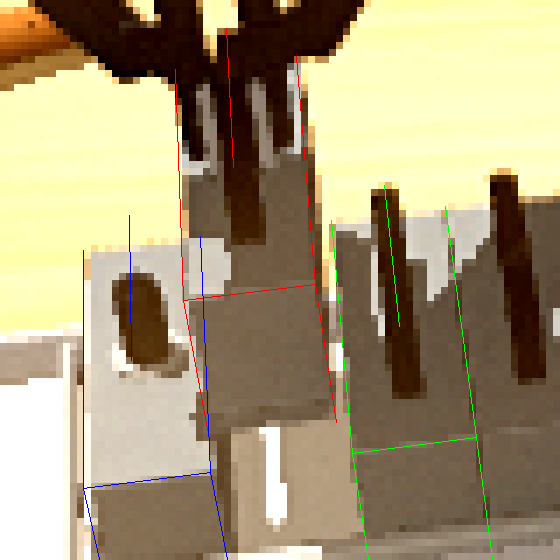

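The loose case is about 1 mm right of the gap centre (rack-y −188 against −187), so I'll shift it about 1.3 mm left. Then I'll lower it slowly, checking the force.

>>> {"name": "apply_moves", "arguments": {"plan": [{"translation": [0, 0.0013, 0], "angular": [0, 0, 0], "hand": 0}, {"translation": [0, 0, 0.004], "angular": [0, 0, 0], "hand": 0}, {"translation": [0, 0, 0.005], "angular": [0, 0, 0], "hand": 0}, {"translation": [0, 0, 0.004], "angular": [0, 0, 0], "hand": 0}, {"translation": [0, 0, 0.002], "angular": [0, 0, 0], "hand": 0}, {"translation": [0, 0, 0], "angular": [0, 0, 0], "hand": 0}]}}

```text
time_s: 25.4
eef_pos: [0.5926, -0.1373, 0.1328]
eef_rot: [-0.0, -0.042, 0.999, 0.0]
wrist_force: [-1.4, -0.0, -4.0]
opening: 0.1
```

```bash
python3 -c "
from h import *
import pickle
to([.5925,-.1378,.0744])
c=ctrl.camera('scene'); i=c['img'][...,::-1][205:285,185:285].astype(float)
i=np.clip((i-60)*2.2,0,255).astype(np.uint8)
cv2.imwrite('pics/s12.png',cv2.resize(i,None,fx=7,fy=7,interpolation=cv2.INTER_NEAREST))
"
```

```text
t 25.4 pos [ 592.6 -137.3  132.8] yaw(y-axis) 4.82 tz [-0.001  0.    -1.   ] F [-1.44 -0.   -4.02] open_mm 8.6
delta tool mm [ 0.1 -0.5 58.4]
```

View pics/s12.png

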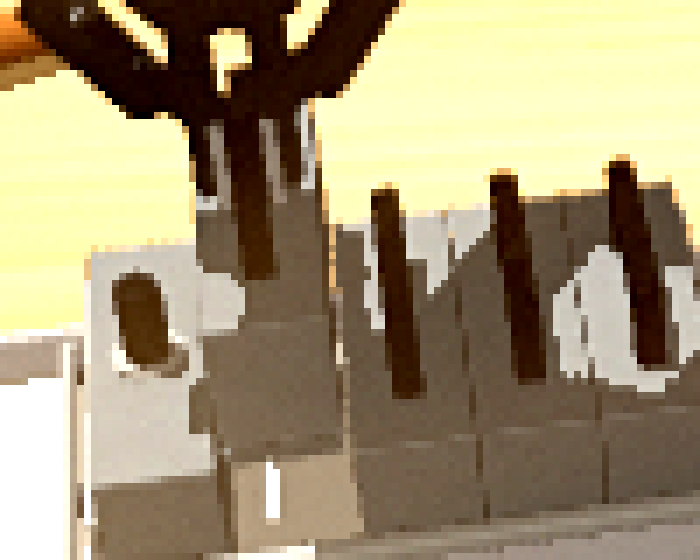

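The foot is aligned between the two lids with no contact, so I'll keep lowering.

>>> {"name": "apply_moves", "arguments": {"plan": [{"translation": [0, 0, 0.003], "angular": [0, 0, 0], "hand": 0}, {"translation": [0, 0, 0.003], "angular": [0, 0, 0], "hand": 0}, {"translation": [0, 0, 0.002], "angular": [0, 0, 0], "hand": 0}]}}

```text
time_s: 25.82
eef_pos: [0.5926, -0.1373, 0.1248]
eef_rot: [-0.0, -0.042, 0.999, 0.0]
wrist_force: [-0.3, -0.0, -3.9]
opening: 0.105
```

>>> {"name": "apply_moves", "arguments": {"plan": [{"translation": [0, 0, 0.002], "angular": [0, 0, 0], "hand": 0}, {"translation": [0, 0, 0.002], "angular": [0, 0, 0], "hand": 0}, {"translation": [0, 0, 0.002], "angular": [0, 0, 0], "hand": 0}]}}

```text
time_s: 26.2
eef_pos: [0.5927, -0.1373, 0.119]
eef_rot: [0.0, -0.042, 0.999, -0.0]
wrist_force: [0.1, 0.6, -5.4]
opening: 0.1
```

>>> {"name": "apply_moves", "arguments": {"plan": [{"translation": [0, 0, 0.002], "angular": [0, 0, 0], "hand": 0}, {"translation": [0, 0, 0.002], "angular": [0, 0, 0], "hand": 0}, {"translation": [0, 0, 0.002], "angular": [0, 0, 0], "hand": 0}]}}

```text
time_s: 26.58
eef_pos: [0.5927, -0.1374, 0.113]
eef_rot: [0.0, -0.042, 0.999, -0.0]
wrist_force: [0.2, 0.3, -5.0]
opening: 0.104
```

>>> {"name": "apply_moves", "arguments": {"plan": [{"translation": [0, 0, 0.002], "angular": [0, 0, 0], "hand": 0}, {"translation": [0, 0, 0.002], "angular": [0, 0, 0], "hand": 0}, {"translation": [0, 0, 0.002], "angular": [0, 0, 0], "hand": 0}, {"translation": [0, 0, 0.002], "angular": [0, 0, 0], "hand": 0}]}}

```text
time_s: 27.08
eef_pos: [0.5927, -0.1373, 0.1049]
eef_rot: [-0.0, -0.042, 0.999, -0.0]
wrist_force: [0.6, -0.0, -5.1]
opening: 0.106
```

>>> {"name": "apply_moves", "arguments": {"plan": [{"translation": [0, 0, 0.002], "angular": [0, 0, 0], "hand": 0}, {"translation": [0, 0, 0.002], "angular": [0, 0, 0], "hand": 0}, {"translation": [0, 0, 0.002], "angular": [0, 0, 0], "hand": 0}, {"translation": [0, 0, 0.002], "angular": [0, 0, 0], "hand": 0}]}}

```text
time_s: 27.58
eef_pos: [0.5927, -0.1373, 0.097]
eef_rot: [0.0, -0.042, 0.999, -0.0]
wrist_force: [0.7, 0.1, -4.1]
opening: 0.107
```

```bash
python3 -c "
from h import *
import pickle
to([.5925,-.1378,.0744])
c=ctrl.camera('scene'); i=c['img'][...,::-1][205:295,185:285].astype(float)
i=np.clip((i-60)*2.2,0,255).astype(np.uint8)
cv2.imwrite('pics/s13.png',cv2.resize(i,None,fx=6,fy=6,interpolation=cv2.INTER_NEAREST))
"
```

```text
t 27.57 pos [ 592.7 -137.3   97. ] yaw(y-axis) 4.82 tz [ 0. -0. -1.] F [ 0.74  0.07 -4.06] open_mm 9.1
delta tool mm [ 0.3 -0.4 22.6]
```

View pics/s13.png

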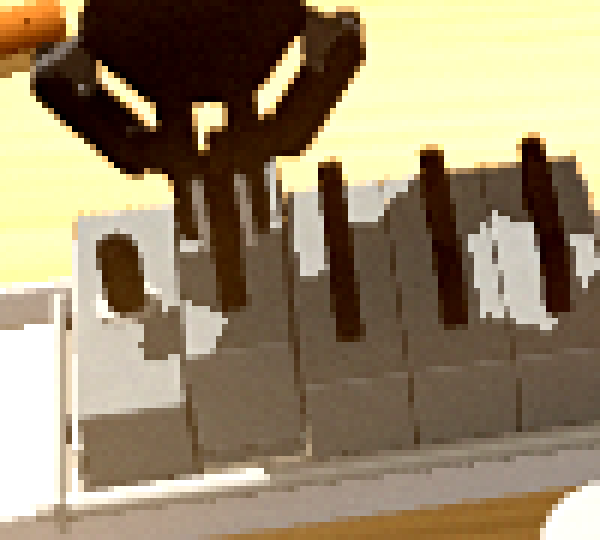

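>>> {"name": "apply_moves", "arguments": {"plan": [{"translation": [0, 0, 0.002], "angular": [0, 0, 0], "hand": 0}, {"translation": [0, 0, 0.002], "angular": [0, 0, 0], "hand": 0}, {"translation": [0, 0, 0.002], "angular": [0, 0, 0], "hand": 0}]}}

```text
time_s: 28.0
eef_pos: [0.5927, -0.1374, 0.091]
eef_rot: [0.0, -0.042, 0.999, -0.0]
wrist_force: [-0.1, -0.0, -5.3]
opening: 0.102
```

>>> {"name": "apply_moves", "arguments": {"plan": [{"translation": [0, 0, 0.002], "angular": [0, 0, 0], "hand": 0}, {"translation": [0, 0, 0.002], "angular": [0, 0, 0], "hand": 0}, {"translation": [0, 0, 0.002], "angular": [0, 0, 0], "hand": 0}, {"translation": [0, 0, 0.002], "angular": [0, 0, 0], "hand": 0}]}}

```text
time_s: 28.5
eef_pos: [0.5927, -0.1373, 0.0829]
eef_rot: [-0.0, -0.042, 0.999, -0.0]
wrist_force: [0.1, 0.5, -5.3]
opening: 0.102
```

>>> {"name": "apply_moves", "arguments": {"plan": [{"translation": [0, 0, 0.002], "angular": [0, 0, 0], "hand": 0}, {"translation": [0, 0, 0.002], "angular": [0, 0, 0], "hand": 0}, {"translation": [0, 0, 0.0015], "angular": [0, 0, 0], "hand": 0}]}}

```text
time_s: 28.88
eef_pos: [0.5927, -0.1373, 0.0774]
eef_rot: [-0.0, -0.042, 0.999, 0.0]
wrist_force: [-0.3, 0.5, -5.1]
opening: 0.102
```

Still 3 mm to the floor. I'll take 1 mm steps until the floor carries the weight.

>>> {"name": "apply_moves", "arguments": {"plan": [{"translation": [0, 0, 0.001], "angular": [0, 0, 0], "hand": 0}, {"translation": [0, 0, 0.001], "angular": [0, 0, 0], "hand": 0}]}}

```text
time_s: 29.12
eef_pos: [0.5927, -0.1373, 0.0756]
eef_rot: [0.0, -0.042, 0.999, -0.0]
wrist_force: [-0.8, -0.3, -3.8]
opening: 0.103
```

>>> {"name": "apply_moves", "arguments": {"plan": [{"translation": [0, 0, 0.0007], "angular": [0, 0, 0], "hand": 0}, {"translation": [0, 0, 0], "angular": [0, 0, 0], "hand": 0}]}}

```text
time_s: 29.38
eef_pos: [0.5927, -0.1373, 0.0749]
eef_rot: [-0.0, -0.042, 0.999, 0.0]
wrist_force: [0.4, -0.5, -4.1]
opening: 0.102
```

>>> {"name": "apply_moves", "arguments": {"plan": [{"translation": [0, 0, 0.0005], "angular": [0, 0, 0], "hand": 0}, {"translation": [0, 0, 0], "angular": [0, 0, 0], "hand": 0}]}}

```text
time_s: 29.62
eef_pos: [0.5928, -0.1374, 0.0744]
eef_rot: [0.0, -0.042, 0.999, -0.0]
wrist_force: [-0.6, 0.2, -5.7]
opening: 0.107
```

>>> {"name": "apply_moves", "arguments": {"plan": [{"translation": [0, 0, 0.0005], "angular": [0, 0, 0], "hand": 0}, {"translation": [0, 0, 0], "angular": [0, 0, 0], "hand": 0}]}}

```text
time_s: 29.88
eef_pos: [0.5929, -0.1374, 0.0744]
eef_rot: [0.0, -0.042, 0.999, -0.0]
wrist_force: [-1.9, -0.1, 0.6]
opening: 0.105
```

>>> {"name": "apply_moves", "arguments": {"plan": [{"translation": [0, 0, 0.0005], "angular": [0, 0, 0], "hand": 0}, {"translation": [0, 0, 0], "angular": [0, 0, 0], "hand": 0}]}}

```text
time_s: 30.12
eef_pos: [0.5931, -0.1375, 0.0744]
eef_rot: [0.0, -0.042, 0.999, -0.0]
wrist_force: [-3.2, 0.4, 4.5]
opening: 0.106
```

>>> {"name": "apply_moves", "arguments": {"plan": [{"translation": [0, 0, 0.0005], "angular": [0, 0, 0], "hand": 0}, {"translation": [0, 0, 0], "angular": [0, 0, 0], "hand": 0}]}}

```text
time_s: 30.38
eef_pos: [0.5933, -0.1376, 0.0744]
eef_rot: [0.001, -0.042, 0.999, -0.0]
wrist_force: [-4.4, 1.6, 7.8]
opening: 0.104
```

The floor now carries the case at TCP z = 0.0744, exactly the height predicted for fully home. I'll take off the preload, release and retreat.

>>> {"name": "apply_moves", "arguments": {"plan": [{"translation": [0, 0, -0.001], "angular": [0, 0, 0], "hand": 0}, {"translation": [0, 0, 0], "angular": [0, 0, 0], "hand": 0.014}, {"translation": [0, 0, 0], "angular": [0, 0, 0], "hand": 0.028}, {"translation": [0, 0, 0], "angular": [0, 0, 0], "hand": 0.034}, {"translation": [0, 0, 0], "angular": [0, 0, 0], "hand": 0.034}, {"translation": [0, 0, -0.01], "angular": [0, 0, 0], "hand": 0.034}, {"translation": [0, 0, -0.03], "angular": [0, 0, 0], "hand": 0.034}, {"translation": [0, 0, -0.04], "angular": [0, 0, 0], "hand": 0.034}, {"translation": [0, 0, -0.05], "angular": [0, 0, 0], "hand": 0.034}, {"translation": [0, 0, -0.03], "angular": [0, 0, 0], "hand": 0.034}]}}

```text
time_s: 31.62
eef_pos: [0.5937, -0.1377, 0.2379]
eef_rot: [0.002, -0.042, 0.999, -0.001]
wrist_force: [-0.3, -0.1, -0.2]
opening: 0.394
```

>>> {"name": "apply_moves", "arguments": {"plan": [{"translation": [0.02, 0.04, 0], "angular": [0, 0, 0], "hand": 0.034}, {"translation": [0.02, 0.05, 0], "angular": [0, 0, 0], "hand": 0.034}, {"translation": [0.02, 0.05, 0], "angular": [0, 0, 0], "hand": 0.034}, {"translation": [0.02, 0.05, 0], "angular": [0, 0, 0], "hand": 0.034}, {"translation": [0.02, 0.05, 0], "angular": [0, 0, 0], "hand": 0.034}, {"translation": [0, 0.04, 0], "angular": [0, 0, 0], "hand": 0.034}, {"translation": [0, 0, 0], "angular": [0, 0, 0], "hand": 0.034}]}}

```text
time_s: 32.5
eef_pos: [0.4691, 0.1355, 0.2349]
eef_rot: [0.001, -0.044, 0.999, 0.0]
wrist_force: [0.7, -0.6, 0.3]
opening: 0.399
```

```bash
python3 -c "
from h import *
import pickle
to([.5925,-.1378,.0744])
cs={n:ctrl.camera(n) for n in ('scene','top')}
pickle.dump(cs,open('c14.pkl','wb'))
t=cs['top']['img'][...,::-1]; s=cs['scene']['img'][...,::-1]
cv2.imwrite('pics/t14.png',cv2.resize(t[185:270,325:455],None,fx=6,fy=6,interpolation=cv2.INTER_CUBIC))
cv2.imwrite('pics/s14.png',cv2.resize(s[205:305,170:310],None,fx=5.5,fy=5.5,interpolation=cv2.INTER_CUBIC))
cv2.imwrite('pics/sf14.png',s)
"
```

```text
t 32.5 pos [469.1 135.5 234.9] yaw(y-axis) 5.06 tz [ 0.001  0.    -1.   ] F [ 0.65 -0.57  0.32] open_mm 34.1
delta tool mm [ -98.6 -283.2  160.5]
```

View pics/t14.png

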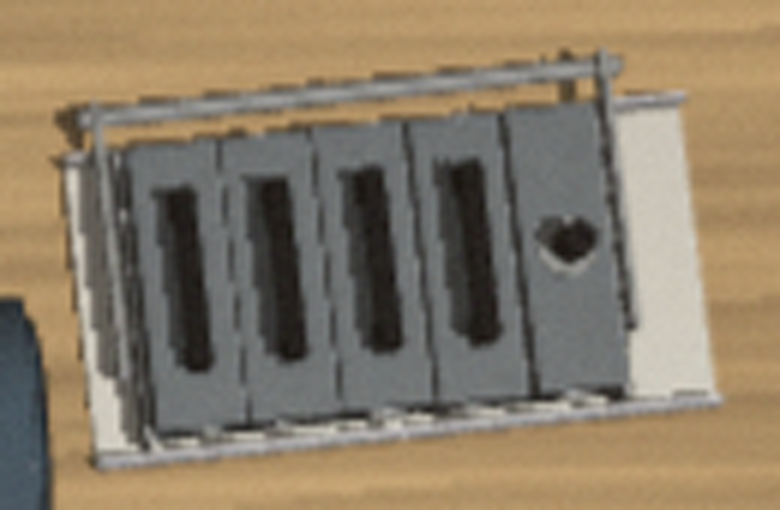

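View pics/s14.png

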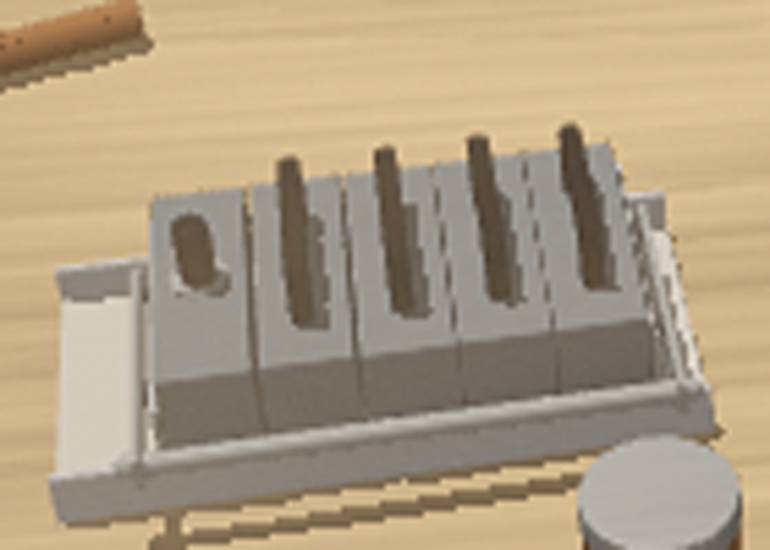

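View pics/sf14.png

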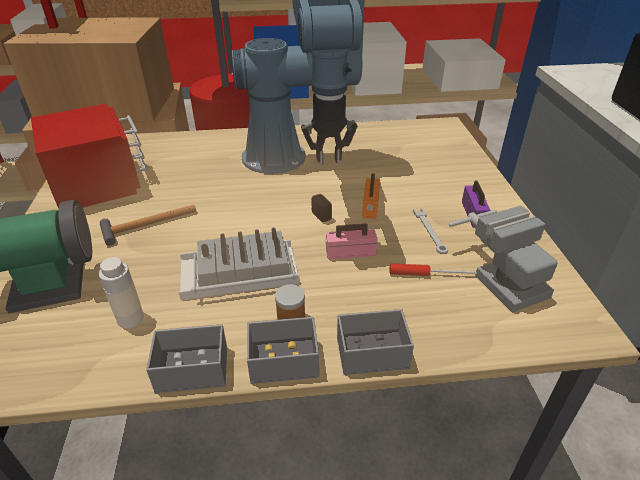

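The pictures show all five cases upright between the end plates with their lids level. The returned case (scene crop handle at about (295,240)) is directly left of the knob case. The other objects look unmoved and the hand is clear, so I'll hand in.

```bash
python3 -c "
from bench import ctrl
print(ctrl.hand_in())"
```

```text
the job is handed in; nothing more can be done
None
```

The loose case is back in the rack, directly on the robot's left of the knob case, and the job is handed in at about 32.5 s of the 72 s allowed.

**What I did:**
- I slid the three bar-handled cases to the left end plate, holding the one nearest the knob case by its handle. I stopped at about a 4 N rise over a sliding force of about 5 N.
- I slid the knob case by its knob to the right end plate, stopping at about a 6 N rise.
- I gripped the loose case by its handle and turned it to the rack's angle of about 4.8°. I then lowered it in steps until the floor carried it. Contact came at tool height 74.4 mm, exactly what I had predicted for fully home.

**Last checks:** both cameras show five upright cases with level lids between the plates. The other bench objects look where they were, and the gripper is clear of everything.

**What disagreed or went less cleanly:**
- **Gap width:** the top view gave about 43.4 mm, while the scene view and the tool positions gave about 46 mm (45 mm expected). I centred on the latter, and the case went in without touching the sides.
- **Possible lean:** one picture hinted that the hanging case leaned 2–3°. There was no side force on the way down, and it stands upright now.
- **Knob case handling:** at first I pressed down on it with about 8.6 N. After easing off, the pull reached about 5.5 N at one point, roughly its weight. The tool rose 0.3 mm before I lowered it again, so it may have been very slightly lifted.

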